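# Sort the stripped governor parts into their trays

### The job

Sort the stripped governor parts one at a time, each laid flat in the middle of its own tray: first the red-marked reject spring into the red tray, then the plain zinc spring into the yellow tray, then the grey cam, boss up, into the green tray, and last the delicate blue encoder disc, hub up, into the blue tray. Set every part down gently without dropping it, and leave the brass bush and the dark steel collar where they are.

Things in the scene. Friction and masses are not known exactly. Their poses are not given: they have to be found in the camera images.
- reject_spring: Rejected flyweight spring on its guide rod, lying flat: red end blocks and a red paint band round its middle. 56 mm long and 20 x 20 mm over its two square end blocks (each 8 mm long), 18 mm thick over the stiff coils between; rigid. Origin: its centre, 10 mm above what it lies on; x along its length (grip it across y, anywhere near the middle). About 70 g.
- good_spring: Sound flyweight spring on its guide rod, lying flat: plain pale zinc all over, no red. 56 mm long and 20 x 20 mm over its two square end blocks (each 8 mm long), 18 mm thick over the stiff coils between; rigid. Origin: its centre, 10 mm above what it lies on; x along its length (grip it across y, anywhere near the middle). About 70 g.
- cam: Grey polymer switch cam lying flat, boss up: a round body 48 mm across and 12 mm thick with one lobe reaching 36 mm out along its +x, and on the round body's centre a boss 20 mm in diameter, from 12 to 34 mm height, to grip by. Origin: centre of its underside under the boss; z up. About 60 g.
- disc: Blue anodised encoder disc lying flat, hub up: 64 mm in diameter and 5 mm thick with white marks round the rim, and a blue hub at its centre, 20 mm in diameter, from 5 to 34 mm height, to grip by. Origin: centre of its underside; z up. About 90 g.
- red_tray: Red plastic open tray for rejects, fixed to the shelf, 124 x 124 mm, 16 mm high, walls 4 mm, floor 4 mm thick; a thin dark 60 mm square pad marks its middle. Origin: centre of its underside (the floor's top is 4 mm above it); x and y run along its sides, z up. It stands in the row farther from the robot; which tray is where changes.
- yellow_tray: Yellow plastic open tray for sound springs, fixed to the shelf, 124 x 124 mm, 16 mm high, walls 4 mm, floor 4 mm thick; a thin dark 60 mm square pad marks its middle. Origin: centre of its underside (the floor's top is 4 mm above it); x and y run along its sides, z up. It stands in the row farther from the robot; which tray is where changes.
- green_tray: Green plastic open tray for cams, fixed to the shelf, 124 x 124 mm, 16 mm high, walls 4 mm, floor 4 mm thick; a thin dark 60 mm square pad marks its middle. Origin: centre of its underside (the floor's top is 4 mm above it); x and y run along its sides, z up. It stands in the row farther from the robot; which tray is where changes.
- blue_tray: Blue plastic open tray for encoder discs, fixed to the shelf, 124 x 124 mm, 16 mm high, walls 4 mm, floor 4 mm thick; a thin dark 60 mm square pad marks its middle. Origin: centre of its underside (the floor's top is 4 mm above it); x and y run along its sides, z up. It stands in the row farther from the robot; which tray is where changes.
- bush: Bystander, leave alone: upright brass bush, 32 mm in diameter, 30 mm high, bore 18 mm, loose. Origin: centre of its underside.
- collar: Bystander, leave alone: dark steel shaft collar lying flat, 48 mm in diameter, 14 mm high, bore 24 mm, loose. Origin: centre of its underside.
There are look-alikes about, which are no part of the job. There is more than one size of the green_tray; the job needs the larger.

How it is judged:
By the outcome, as a careful person would: the job done as asked, in the order asked, and still so for the second after the job is handed in, with the robot touching nothing.
It also fails if it takes over 102 s, if anything falls off the work surface, if the arm or the gripper's body presses on something with over 40 N, if the wrist force passes 120 N, or if a joint passes its speed limit or range.

### The arm

A 6-joint arm with a two-finger parallel gripper is mounted at the origin on the work surface. World frame = base frame: x ahead of the robot, y to its left, z up, the work surface at z = 0. Lengths are in m, angles in degrees, forces in N, time in s.
With the tool pointing down it reaches from about 0.3 to 0.75 m from the base axis. Payload 8.5 kg.
Tool frame: the origin (TCP) lies on the centre line of the jaws, within the pads' length; the fingertips stand 14 mm ahead of it and the grasp point (between the pads) lies 5 mm behind it; z points along the fingers, y is the direction in which the jaws open and shut (so a half turn about z gives the same grasp; the last joint's range is limited). The gripper opens to 85 mm and grips with 20 to 120 N. Pads are 22 mm wide; open, the fingers measure 114 mm over their backs; the gripper's body (76 mm by 85 mm) begins 54 mm behind the grasp point. The pads swing forward as they close: fully open they stand 13 mm farther back than shut.
Start: joints at [-87.68, 21.807, 74.336, -0, 83.858, -12.336], TCP at [0.139, -0.532, 0.245] pointing down, gripper open.
Joint ranges: [-178.18, 178.18], [-50.72, 133.34], [12.68, 142.11], [-81.47, 261.47], [9.98, 163.14], [-165.26, 165.26]. Speed limits (degrees/s): [136.94, 136.94, 180, 180, 180, 180].

### API

Orientations are given as a 3x3 rotation matrix whose columns are the frame's x, y, z axes.
In Python, from rig import env, optics, order, finder gives the robot as it stands.
- The arm moves only by the tool play_rows, never from a script. Its argument "commands" is a list of rows, each an object of numbers: "grip": the closure, from -1 (fully open) to 1 (shut); "x", "y", "z": the shift along the tool's x, y, z in m; "rx", "ry", "rz": the turn, a rotation vector about the tool's x, y, z in rad. A call has 1 to 12 rows; each row shifts and turns the commanded pose from where the row before left it, along the tool's axes as they then stand; what a row does not reach is not made up. A row lasts 1/8 s, in which the tool goes at most 62.5 mm and 10.7 degrees, less where a joint would pass 70% of its speed; a pose out of reach is approached as far as the arm can. A call is refused whole if a number of a shift passes 0.0625 or a number of a turn 0.188, either way. A call with a gripper value outside its range is refused whole. The fingers move at their own pace and stop on an object; "squeeze" is the grip in N (left out, the last holds). Time passes only in rows, so rows that do not move let the fingers close. It gives the time, the measured TCP pose, the force and the opening at its end, in the units of the state.
- env.observe(): the state, without advancing time (a new reading comes with each control period).
- optics.get_image(name): name is "scene" or "top" or "wrist"; returns a dict with "color" (400x640x3 uint8, blue, green, red), "range_z" (400x640 float32, m along the optical axis (not along the pixel's ray), 0 where there is no reading), "fov_y" (degrees; the focal length in pixels is half the picture's height over the tangent of half this angle, whatever the lens; pixels are square), "cx", "cy" (the principal point, pixels), "dist_coeffs" ([k1, k2, p1, p2, k3] as OpenCV has them; the pictures are not rectified), "cam_to_world" (4x4, takes a point from camera to world coordinates). Camera axes: x right, y down, z forward; pixel columns grow to the right and rows downward; lengths in m; the calibration is good to about 2 mm. A picture is of the moment at which its call begins.
- order.close_job(): hands the job in, once; it reports no verdict.
Trained networks look in the newest picture that a camera, given by its name, has taken for a name from the list of things; names that differ only in an ending like _2 or _b are one class to them, and where a whole thing is asked for, a point or a joint stands for the part that bears it (a point fixed in the world has none). Each returns a list of dicts, best first, with "conf" (0 to 1); they miss things now and then, are a little off and sometimes report something else, mostly with a low value. They report only what shows in the picture. A call takes as long as a camera call. They do not tell look-alikes from the thing itself.
- finder.boxes_of(camera, thing): "point" ([x, y, z] in m, in world coordinates, good to about 4 mm: the middle of the surface that is visible of it).
The state is a dict: "time_s": time; "q": joint angles; "qvel": joint speeds; "joint_efforts": joint torques, N m; "position": TCP position; "tool_rot": TCP orientation; "ft_force": force on the tool from outside, world axes, zero at the start; "wrist_torque": the same for the moment, N m; "grip_width": finger opening in m.
Only numpy, scipy, OpenCV 4.12 (cv2) and the standard library are available. Lean on these libraries where they do the work, as an engineer would, in place of code of your own. Each camera call takes 0.05 s, during which the arm holds its last target.

## Working session

There is one attempt and no reset: what is moved stays moved. The work goes in short steps, Python scripts to look and compute and a tool call to move; the robot and the scene stay as the last step left them, time stands still between calls to the robot, and variables do not carry over. Pictures are saved under pics/ and viewed, and the job is handed in when it is done.

Besides the shell and the picture viewer there is one more tool, called after ">>>" by a JSON object that holds its "api" and its "payload", one argument or row to a line. play_rows: Moves the arm, as the interface text tells. Its arguments: {"type":"object","properties":{"commands":{"type":"array"},"squeeze":{"type":"number"}},"required":["commands"]}

```bash
ls; mkdir -p pics; cat > h.py <<'E'
import numpy as np, cv2, json
from rig import env, optics, order, finder
def snap(cam,name):
    im=optics.get_image(cam); cv2.imwrite(f'pics/{name}.png',im['color']); 
    np.save(f'pics/{name}.npy',im,allow_pickle=True); return im
def load(name): return np.load(f'pics/{name}.npy',allow_pickle=True).item()
def K(im):
    f=200/np.tan(np.radians(im['fov_y'])/2); return np.array([[f,0,im['cx']],[0,f,im['cy']],[0,0,1]])
def cloud(im):
    h,w=im['range_z'].shape
    u,v=np.meshgrid(np.arange(w),np.arange(h))
    p=np.stack([u,v],-1).reshape(-1,1,2).astype(np.float32)
    n=cv2.undistortPoints(p,K(im),np.array(im['dist_coeffs'],float)).reshape(h,w,2)
    z=im['range_z']; c=np.dstack([n[...,0]*z,n[...,1]*z,z]); T=np.array(im['cam_to_world'])
    W=c@T[:3,:3].T+T[:3,3]; W[z==0]=np.nan; return W
E
python3 - <<'E'
from h import *
print(env.observe())
for c in ['scene','top','wrist']:
    im=snap(c,c+'0'); print(c,im['fov_y'],im['dist_coeffs'],np.round(im['cam_to_world'],3).tolist())
for t in ['reject_spring','good_spring','cam','disc','red_tray','yellow_tray','green_tray','blue_tray','bush','collar']:
    for c in ['top','scene']:
        print(t,c,[(np.round(d['point'],3).tolist(),round(d['conf'],2)) for d in finder.boxes_of(c,t)])
E
```

```text
pics
{'time_s': 0.0, 'q': array([-8.76794031e+01,  2.18404973e+01,  7.43858989e+01, -9.24314513e-04,
        8.38593866e+01, -1.23354888e+01]), 'qvel': array([0.08323607, 0.02362711, 0.0316893 , 0.00844808, 0.03227317,
       0.02094152]), 'joint_efforts': array([ 2.95900216e-03, -4.48460376e+01, -2.31278801e+01, -3.28102942e-05,
        4.78219357e-03, -2.37312037e-06]), 'position': array([ 0.13914376, -0.53181116,  0.24470965]), 'tool_rot': array([[ 9.67461533e-01,  2.53018133e-01, -7.66494153e-05],
       [ 2.53017962e-01, -9.67460425e-01,  1.49531523e-03],
       [ 3.04186593e-04, -1.46605364e-03, -9.99998879e-01]]), 'ft_force': array([-0.5707584 , -0.1937904 ,  0.26521549]), 'wrist_torque': array([ 0.00296426, -0.00655033,  0.03253197]), 'grip_width': 0.08552222646858884}
scene 45.36803836137029 [-0.10047391  0.          0.          0.          0.        ] [[-0.163, 0.817, -0.553, 1.018], [0.987, 0.144, -0.078, 0.069], [0.016, -0.558, -0.83, 0.829], [0.0, 0.0, 0.0, 1.0]]
top 57.95490900429342 [-0.07110004  0.          0.          0.          0.        ] [[0.011, -0.989, 0.149, 0
[... 739 characters left out ...]
red_tray scene [([0.619, -0.084, 0.005], 0.77)]
yellow_tray top [([0.617, 0.267, 0.004], 0.96), ([0.62, -0.087, 0.001], 0.26)]
yellow_tray scene [([0.615, 0.265, 0.008], 0.87)]
green_tray top [([0.332, -0.298, 0.0], 0.73), ([0.639, -0.255, 0.001], 0.56)]
green_tray scene [([0.643, -0.258, 0.007], 0.85), ([0.332, -0.298, 0.004], 0.79)]
blue_tray top [([0.638, -0.255, 0.002], 0.69), ([0.438, 0.198, 0.012], 0.57)]
blue_tray scene [([0.632, 0.077, 0.008], 0.95)]
bush top [([0.618, -0.086, 0.007], 0.75), ([0.473, -0.199, 0.031], 0.49)]
bush scene [([0.479, -0.197, 0.023], 0.82), ([0.457, -0.064, 0.016], 0.67)]
collar top [([0.437, 0.196, 0.013], 0.68)]
collar scene [([0.442, 0.193, 0.015], 0.94)]
```

View pics/top0.png

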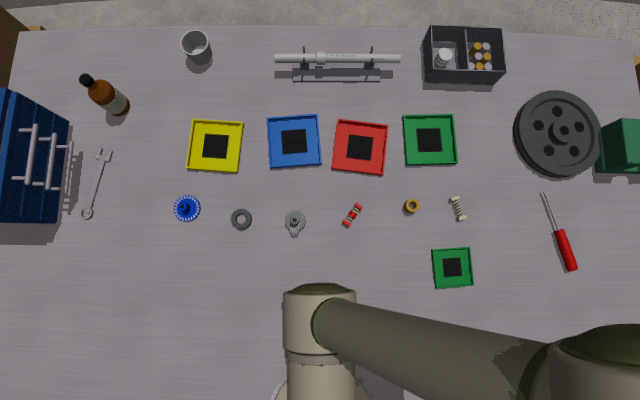

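View pics/scene0.png

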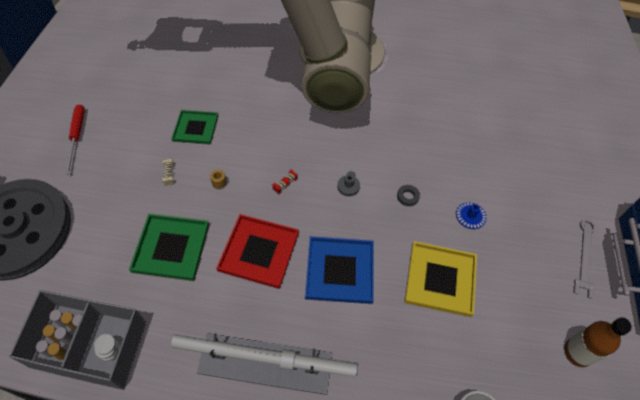

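The top view shows these candidates:
- **Red-marked spring:** (353,214); the red screwdriver at (565,250) is not it.
- **Zinc spring:** (457,208).
- **Cam:** (295,221); the collar at (241,218) is a bystander.
- **Disc:** (187,208); the flywheel at (557,133) is not it.
- **Green trays:** the larger at (429,139) and the smaller at (452,267). The larger, in the far row, is the one to use.

Next I measure and check with crops.

```bash
python3 - <<'E'
from h import *
ims={c:load(c+'0') for c in ['top','scene']}
cl={c:cloud(ims[c]) for c in ims}
def near(W,x,y,r,z0,z1):
    return (np.hypot(W[...,0]-x,W[...,1]-y)<r)&(W[...,2]>z0)&(W[...,2]<z1)
P=dict(reject=(.455,-.066),good=(.470,-.312),cam=(.434,.069),disc=(.462,.322),bush=(.475,-.198),collar=(.44,.195))
for c in cl:
    W=cl[c]; t=near(W,.3,.15,.05,-.02,.02); print(c,'table z',np.median(W[t][:,2]))
    for n,(x,y) in P.items():
        m=near(W,x,y,.045,.006 if n!='disc' else .003,.06); p=W[m]
        r=cv2.minAreaRect((p[:,:2]*1000).astype(np.float32))
        print(c,n,len(p),'rect',np.round(r[0],1),np.round(r[1],1),round(r[2],1),'zmax',np.round(np.percentile(p[:,2],98),4))
        if n in('cam','disc'):
            q=W[near(W,x,y,.045,.022,.05)]; print('  boss',len(q),np.round(q.mean(0),4), 'ctr',np.round((q.max(0)+q.min(0))/2,4))
    hsv=cv2.cvtColor(ims[c]['color'],cv2.COLOR_BGR2HSV)
    for n,x,y in [('red',.619,-.084),('yellow',.616,.266),('blue',.634,.078),('green',.641,-.257)]:
        m=near(W,x,y,.075,-.01,.03)
        tr=m&(hsv[...,1]>120)&(hsv[...,2]>60)
        pad=near(W,x,y,.055,-.01,.03)&(hsv[...,2]<60)
        for nm,mm in [('tray',tr),('pad',pad)]:
            p=W[mm]; r=cv2.minAreaRect((p[:,:2]*1000).astype(np.float32))
            print(c,n,nm,len(p),np.round(r[0],1),np.round(r[1],1),round(r[2],1),'z',np.round(np.median(p[:,2]),4))
im=ims['top']['color']
cr=np.vstack([np.hstack([cv2.resize(im[v-25:v+25,u-25:u+25],(260,260),interpolation=cv2.INTER_CUBIC) for u,v in r]) for r in [[(353,214),(457,208),(295,221)],[(187,208),(411,206),(241,218)]]])
cv2.imwrite('pics/crops.png',cr)
E
```

```text
top table z 0.0005071973645844885
top reject 174 rect [449.7 -65. ] [19.  55.8] 55.1 zmax 0.0226
top good 158 rect [ 469.  -313.4] [53.7 20.9] 19.2 zmax 0.0226
top cam 372 rect [429.8  65.6] [54.8 46.6] 27.1 zmax 0.0358
  boss 64 [0.4336 0.0675 0.0338] ctr [0.4342 0.0681 0.0309]
top disc 532 rect [465.1 324.8] [76.9 77.2] 28.0 zmax 0.0357
  boss 65 [0.4619 0.3247 0.0332] ctr [0.4617 0.3257 0.0299]
top bush 140 rect [ 471.9 -201.2] [28.7 28.1] 88.4 zmax 0.0329
top collar 257 rect [438.3 193. ] [45.  45.3] 2.6 zmax 0.017
top red tray 1957 [615.4 -84. ] [123.3 125.9] 83.3 z 0.005
top red pad 530 [616.2 -83.8] [56.6 57.8] 83.0 z 0.005
top yellow tray 1951 [614.9 265.6] [124.  124.8] 86.0 z 0.005
top yellow pad 527 [616.4 265.7] [57.9 57.3] 86.2 z 0.0047
top blue tray 1864 [627.8  74.8] [124.8 123.5] 5.4 z 0.0049
top blue pad 549 [644.   76.5] [86.7 58.2] 5.5 z 0.0049
top green tray 1696 [ 637.2 -253.8] [124.9 124.9] 2.6 z 0.0053
top green pad 543 [ 644.2 -255.2] [86.3 84.7] 39.0 z 0.0052
scene table z 0.0004346319249334263
scene reject 238 rect [452.8 -62.8] [21.6 58.5] 54.4 zmax 0.0223

[... 228 characters left out ...]
0.2] 9.1 zmax 0.0355
  boss 97 [0.466  0.3262 0.032 ] ctr [0.4643 0.3266 0.0299]
scene bush 247 rect [ 474.7 -198.6] [32.1 31. ] 32.0 zmax 0.0321
scene collar 326 rect [440.6 196.3] [47.3 47.7] 10.7 zmax 0.0166
scene red tray 2922 [616.1 -84.5] [129.2 124.9] 83.0 z 0.005
scene red pad 765 [616.4 -82.3] [56.6 58.3] 83.7 z 0.0048
scene yellow tray 3124 [616.7 268.6] [128.9 126.8] 86.9 z 0.0051
scene yellow pad 801 [616.8 267.5] [56.5 57.2] 85.6 z 0.0048
scene blue tray 2998 [629.8  76.7] [125.  120.9] 5.4 z 0.0051
scene blue pad 835 [629.4  76.6] [58.9 57.2] 4.1 z 0.0051
scene green tray 2482 [ 639.8 -251.5] [125.4 122.7] 1.9 z 0.0048
scene green pad 841 [ 639.2 -266.7] [60.  88.8] 2.9 z 0.005
```

View pics/crops.png

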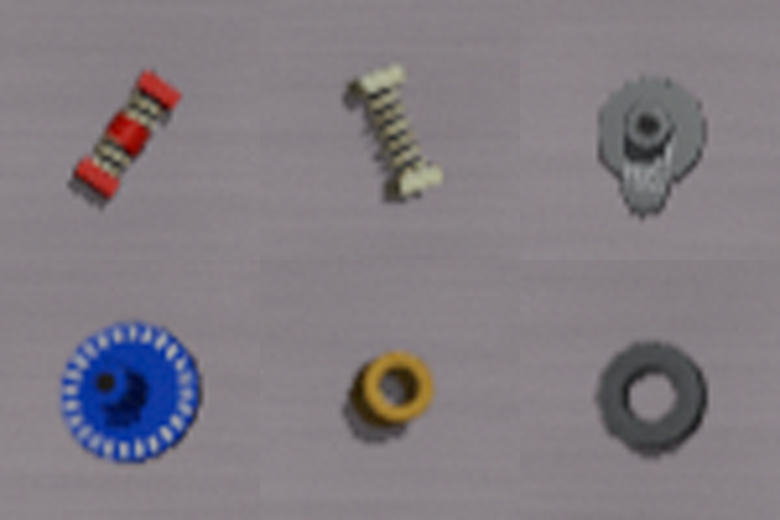

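The crops confirm each choice: red bands on the first spring, a plain second spring, the cam with its boss and lobe, and the disc with its hub. Larger green tray measures 125 mm. Next is a planning helper.

```bash
cat >> h.py <<'E'
from scipy.spatial.transform import Rotation as Ro
def plan(x,y,z,yaw,step=.055):
    s=env.observe(); R=s['tool_rot']; y0=np.degrees(np.arctan2(R[1,0],R[0,0]))
    c,sn=np.cos(np.radians(yaw)),np.sin(np.radians(yaw))
    T=np.array([[c,sn,0],[sn,-c,0],[0,0,-1]])
    rv=Ro.from_matrix(R.T@T).as_rotvec(); d=T.T@(np.array([x,y,z])-s['position'])
    n=max(1,int(np.ceil(np.linalg.norm(d)/step))); k=max(1,int(np.ceil(np.linalg.norm(rv)/.18)))
    print('t',s['time_s'],'pos',s['position'].round(4),'yaw',round(y0,2),'w',round(s['grip_width'],4),'F',s['ft_force'].round(1),'q',s['q'].round(0))
    print('turn',rv.round(4),'rows',k,'->',(rv/k).round(4)); print('then shift',d.round(4),'rows',n,'->',(d/n).round(4))
E
python3 - <<'E'
from h import *
plan(.4512,-.064,.15,-35)
E
```

```text
t 1.15 pos [ 0.1392 -0.5321  0.2453] yaw 14.66 w 0.0853 F [ 0.1  0.6 -0.1] q [-88.  22.  74.   0.  84. -12.]
turn [-0.      0.      0.8667] rows 5 -> [-0.      0.      0.1733]
then shift [-0.0129 -0.5624  0.0953] rows 11 -> [-0.0012 -0.0511  0.0087]
```

>>> {"api": "play_rows", "payload": {
  "commands": [
    {"rz":0.1733},
    {"rz":0.1733},
    {"rz":0.1733},
    {"rz":0.1733},
    {"rz":0.1733}
  ]
}}

```text
invalid input at $.commands[0]: expected keys grip, x, y, z, rx, ry, rz
```

>>> {"api": "play_rows", "payload": {
  "commands": [
    {"x":-0.0012,"y":-0.0511,"z":0.0},
    {"x":-0.0012,"y":-0.0511},
    {"x":-0.0012,"y":-0.0511},
    {"x":-0.0012,"y":-0.0511},
    {"x":-0.0012,"y":-0.0511},
    {"x":-0.0012,"y":-0.0511},
    {"x":-0.0012,"y":-0.0511,"z":0.019},
    {"x":-0.0012,"y":-0.0511,"z":0.019},
    {"x":-0.0012,"y":-0.0511,"z":0.019},
    {"x":-0.0012,"y":-0.0511,"z":0.019},
    {"x":-0.0012,"y":-0.0511,"z":0.019},
    {}
  ]
}}

```text
invalid input at $.commands[0]: expected keys grip, x, y, z, rx, ry, rz
```

```bash
cat >> h.py <<'E'
def blob(im,x,y,r,z0,z1,full=False):
    W=cloud(im); m=(np.hypot(W[...,0]-x,W[...,1]-y)<r)&(W[...,2]>z0)&(W[...,2]<z1); p=W[m]
    if len(p)<20: print('few',len(p)); return
    rr=cv2.minAreaRect((p[:,:2]*1000).astype(np.float32))
    print('n',len(p),'rect',np.round(rr[0],1),np.round(rr[1],1),round(rr[2],1),'z98',np.round(np.percentile(p[:,2],98),4),'mean',p.mean(0).round(4)); return p
E
python3 - <<'E'
from h import *
im=snap('wrist','w1')
blob(im,.451,-.064,.045,.007,.03)
blob(im,.451,-.064,.045,.014,.03)
W=cloud(im);t=(np.abs(W[...,2])<.006);print('table',np.nanmedian(W[t][:,2]))
plan(.4512,-.064,.06,-35)
E
```

```text
few 0
few 0
table 0.0008036673409081707
t 1.2 pos [ 0.1391 -0.5321  0.2453] yaw 14.65 w 0.0853 F [-0.5 -0.2 -0.2] q [-88.  22.  74.  -0.  84. -12.]
turn [0.     0.     0.8666] rows 5 -> [0.     0.     0.1733]
then shift [-0.0129 -0.5624  0.1853] rows 11 -> [-0.0012 -0.0511  0.0168]
```

View pics/w1.png

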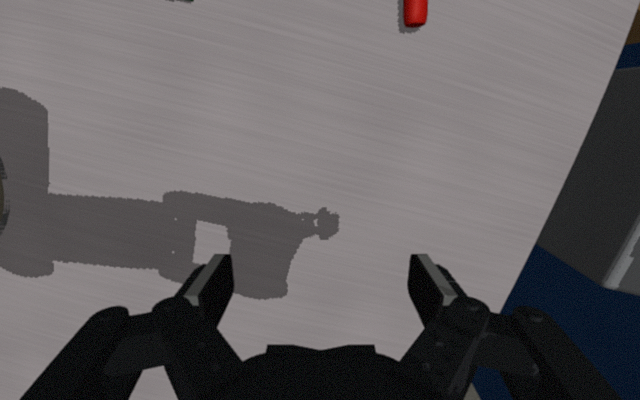

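Every row must carry all the keys, so nothing moved. The wrist picture still shows the start pose, with the screwdriver handle at (415,10).

>>> {"api": "play_rows", "payload": {
  "commands": [
    {"grip":-1,"x":0,"y":0,"z":0,"rx":0,"ry":0,"rz":0.1733},
    {"grip":-1,"x":0,"y":0,"z":0,"rx":0,"ry":0,"rz":0.1733},
    {"grip":-1,"x":0,"y":0,"z":0,"rx":0,"ry":0,"rz":0.1733},
    {"grip":-1,"x":0,"y":0,"z":0,"rx":0,"ry":0,"rz":0.1733},
    {"grip":-1,"x":0,"y":0,"z":0,"rx":0,"ry":0,"rz":0.1733}
  ]
}}

```text
time_s: 1.82
position: [0.1392, -0.5321, 0.2453]
tool_rot: [[0.816, -0.578, 0.0], [-0.578, -0.816, 0.0], [0.0, -0.0, -1.0]]
ft_force: [0.6, -0.9, 0.0]
grip_width: 0.0854
```

>>> {"api": "play_rows", "payload": {
  "commands": [
    {"grip":-1,"x":-0.0012,"y":-0.0511,"z":0,"rx":0,"ry":0,"rz":0},
    {"grip":-1,"x":-0.0012,"y":-0.0511,"z":0,"rx":0,"ry":0,"rz":0},
    {"grip":-1,"x":-0.0012,"y":-0.0511,"z":0,"rx":0,"ry":0,"rz":0},
    {"grip":-1,"x":-0.0012,"y":-0.0511,"z":0,"rx":0,"ry":0,"rz":0},
    {"grip":-1,"x":-0.0012,"y":-0.0511,"z":0,"rx":0,"ry":0,"rz":0},
    {"grip":-1,"x":-0.0012,"y":-0.0511,"z":0,"rx":0,"ry":0,"rz":0},
    {"grip":-1,"x":-0.0012,"y":-0.0511,"z":0.019,"rx":0,"ry":0,"rz":0},
    {"grip":-1,"x":-0.0012,"y":-0.0511,"z":0.019,"rx":0,"ry":0,"rz":0},
    {"grip":-1,"x":-0.0012,"y":-0.0511,"z":0.019,"rx":0,"ry":0,"rz":0},
    {"grip":-1,"x":-0.0012,"y":-0.0511,"z":0.019,"rx":0,"ry":0,"rz":0},
    {"grip":-1,"x":-0.0012,"y":-0.0511,"z":0.019,"rx":0,"ry":0,"rz":0},
    {"grip":-1,"x":0,"y":0,"z":0,"rx":0,"ry":0,"rz":0}
  ]
}}

```text
time_s: 3.32
position: [0.4512, -0.0615, 0.1492]
tool_rot: [[0.822, -0.57, -0.002], [-0.57, -0.822, 0.001], [-0.002, 0.0, -1.0]]
ft_force: [0.0, -1.0, 0.4]
grip_width: 0.0853
```

```bash
python3 - <<'E'
from h import *
im=snap('wrist','w2')
blob(im,.451,-.064,.045,.007,.03)
blob(im,.451,-.064,.045,.014,.03)
plan(.4512,-.064,.06,-35)
E
```

```text
n 1199 rect [452.6 -64.4] [19.7 55.8] 55.4 z98 0.0218 mean [ 0.4532 -0.0651  0.0177]
n 1027 rect [452.5 -64.4] [19.5 55.8] 55.0 z98 0.0218 mean [ 0.4529 -0.0648  0.0187]
t 3.375 pos [ 0.4509 -0.063   0.1499] yaw -34.81 w 0.0855 F [ 0.5 -0.7  0.6] q [-23.  18.  98.  -0.  64. 102.]
turn [0.0004 0.001  0.0033] rows 1 -> [0.0004 0.001  0.0033]
then shift [0.0009 0.0006 0.0899] rows 2 -> [0.0004 0.0003 0.045 ]
```

View pics/w2.png

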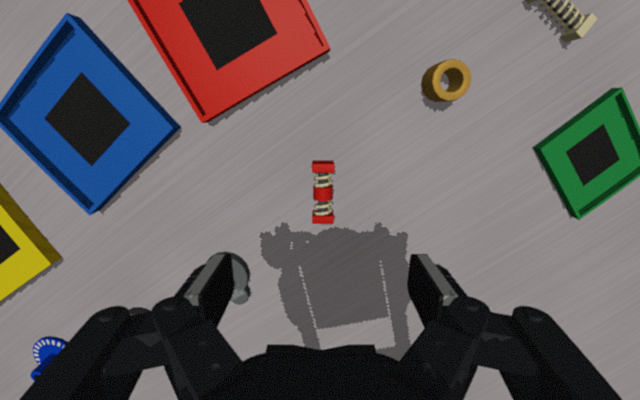

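The spring is at (323,192), aligned with the jaws, and about (0.452, -0.064) in the world. I descend and grip.

>>> {"api": "play_rows", "payload": {
  "commands": [
    {"grip":-1,"x":0.0016,"y":0.0004,"z":0.045,"rx":0,"ry":0.001,"rz":0.003},
    {"grip":-1,"x":0,"y":0,"z":0.045,"rx":0,"ry":0,"rz":0},
    {"grip":-1,"x":0,"y":0,"z":0.027,"rx":0,"ry":0,"rz":0},
    {"grip":-1,"x":0,"y":0,"z":0.012,"rx":0,"ry":0,"rz":0},
    {"grip":-1,"x":0,"y":0,"z":0.004,"rx":0,"ry":0,"rz":0},
    {"grip":-1,"x":0,"y":0,"z":0,"rx":0,"ry":0,"rz":0},
    {"grip":1,"x":0,"y":0,"z":0,"rx":0,"ry":0,"rz":0},
    {"grip":1,"x":0,"y":0,"z":0,"rx":0,"ry":0,"rz":0},
    {"grip":1,"x":0,"y":0,"z":0,"rx":0,"ry":0,"rz":0},
    {"grip":1,"x":0,"y":0,"z":0,"rx":0,"ry":0,"rz":0},
    {"grip":1,"x":0,"y":0,"z":0,"rx":0,"ry":0,"rz":0},
    {"grip":1,"x":0,"y":0,"z":0,"rx":0,"ry":0,"rz":0}
  ],
  "squeeze": 35
}}

```text
time_s: 4.88
position: [0.4519, -0.0653, 0.0176]
tool_rot: [[0.818, -0.576, 0.001], [-0.576, -0.818, -0.001], [0.001, -0.0, -1.0]]
ft_force: [-0.8, -0.0, 5.5]
grip_width: 0.0167
```

```bash
python3 - <<'E'
from h import *
plan(.452,-.0642,.1,-35)
E
```

```text
t 4.875 pos [ 0.4519 -0.0653  0.0176] yaw -35.16 w 0.0167 F [-0.8 -0.   5.5] q [-23.  31. 106.  -0.  43. 102.]
turn [-0.0001 -0.0013 -0.0028] rows 1 -> [-0.0001 -0.0013 -0.0028]
then shift [-0.0006 -0.001  -0.0824] rows 2 -> [-0.0003 -0.0005 -0.0412]
```

>>> {"api": "play_rows", "payload": {
  "commands": [
    {"grip":1,"x":0,"y":0,"z":-0.01,"rx":0,"ry":0,"rz":0},
    {"grip":1,"x":0,"y":0,"z":-0.03,"rx":0,"ry":0,"rz":0},
    {"grip":1,"x":0,"y":0,"z":-0.04,"rx":0,"ry":0,"rz":0},
    {"grip":1,"x":0,"y":0,"z":0,"rx":0,"ry":0,"rz":-0.124},
    {"grip":1,"x":0,"y":0,"z":0,"rx":0,"ry":0,"rz":-0.124},
    {"grip":1,"x":0,"y":0,"z":0,"rx":0,"ry":0,"rz":-0.124},
    {"grip":1,"x":0,"y":0,"z":0,"rx":0,"ry":0,"rz":-0.124},
    {"grip":1,"x":0,"y":0,"z":0,"rx":0,"ry":0,"rz":0}
  ]
}}

```text
time_s: 5.88
position: [0.4517, -0.0652, 0.0977]
tool_rot: [[0.993, -0.119, 0.001], [-0.119, -0.993, -0.001], [0.001, 0.001, -1.0]]
ft_force: [0.1, 0.1, -0.6]
grip_width: 0.0173
```

```bash
python3 - <<'E'
from h import *
plan(.616,-.0838,.08,-6.8,.045)
E
```

```text
t 5.875 pos [ 0.4517 -0.0652  0.0977] yaw -6.81 w 0.0173 F [ 0.1  0.1 -0.6] q [-23.  23. 101.  -0.  55.  74.]
turn [ 0.0005 -0.0011 -0.0001] rows 1 -> [ 0.0005 -0.0011 -0.0001]
then shift [ 0.1653 -0.001   0.0177] rows 4 -> [ 0.0413 -0.0003  0.0044]
```

>>> {"api": "play_rows", "payload": {
  "commands": [
    {"grip":1,"x":0.041,"y":-0.0003,"z":0,"rx":0,"ry":-0.001,"rz":0},
    {"grip":1,"x":0.0415,"y":-0.0002,"z":0,"rx":0,"ry":0,"rz":0},
    {"grip":1,"x":0.0415,"y":-0.0003,"z":0,"rx":0,"ry":0,"rz":0},
    {"grip":1,"x":0.0413,"y":-0.0002,"z":0.01,"rx":0,"ry":0,"rz":0},
    {"grip":1,"x":0,"y":0,"z":0.03,"rx":0,"ry":0,"rz":0},
    {"grip":1,"x":0,"y":0,"z":0.015,"rx":0,"ry":0,"rz":0},
    {"grip":1,"x":0,"y":0,"z":0,"rx":0,"ry":0,"rz":0}
  ]
}}

```text
time_s: 6.75
position: [0.6153, -0.0835, 0.0417]
tool_rot: [[0.993, -0.119, -0.002], [-0.119, -0.993, 0.0], [-0.002, 0.0, -1.0]]
ft_force: [0.2, 0.1, -0.1]
grip_width: 0.0172
```

```bash
python3 - <<'E'
from h import *
plan(.616,-.0838,.022,-6.8,.045)
im=snap('wrist','w3')
E
```

```text
t 6.75 pos [ 0.6153 -0.0835  0.0417] yaw -6.81 w 0.0172 F [ 0.2  0.1 -0.1] q [-19.  40.  77.  -0.  62.  78.]
turn [ 0.      0.0024 -0.0003] rows 1 -> [ 0.      0.0024 -0.0003]
then shift [0.0007 0.0002 0.0197] rows 1 -> [0.0007 0.0002 0.0197]
```

View pics/w3.png

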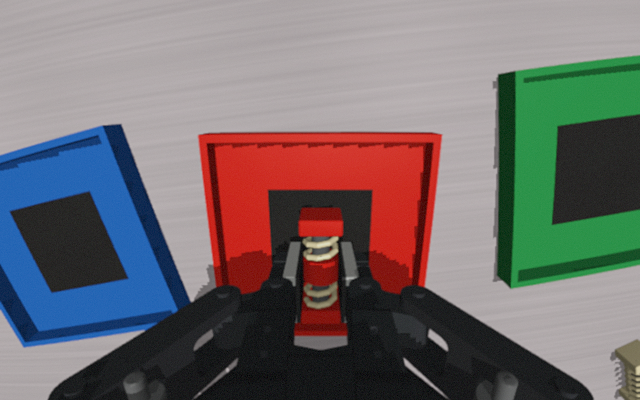

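The spring is held level at (322,270), centred over the pad of the red tray. I lower it gently.

>>> {"api": "play_rows", "payload": {
  "commands": [
    {"grip":1,"x":0.0007,"y":0.0002,"z":0.01,"rx":0,"ry":0.002,"rz":0},
    {"grip":1,"x":0,"y":0,"z":0.005,"rx":0,"ry":0,"rz":0},
    {"grip":1,"x":0,"y":0,"z":0.003,"rx":0,"ry":0,"rz":0},
    {"grip":1,"x":0,"y":0,"z":0.001,"rx":0,"ry":0,"rz":0},
    {"grip":1,"x":0,"y":0,"z":0,"rx":0,"ry":0,"rz":0},
    {"grip":1,"x":0,"y":0,"z":0,"rx":0,"ry":0,"rz":0}
  ]
}}

```text
time_s: 7.55
position: [0.6168, -0.084, 0.0235]
tool_rot: [[0.993, -0.117, 0.002], [-0.117, -0.993, -0.001], [0.002, 0.001, -1.0]]
ft_force: [-0.5, 0.3, -0.7]
grip_width: 0.0171
```

>>> {"api": "play_rows", "payload": {
  "commands": [
    {"grip":1,"x":0,"y":0,"z":0.001,"rx":0,"ry":0,"rz":0},
    {"grip":1,"x":0,"y":0,"z":0.0005,"rx":0,"ry":0,"rz":0},
    {"grip":1,"x":0,"y":0,"z":0,"rx":0,"ry":0,"rz":0}
  ]
}}

```text
time_s: 7.92
position: [0.6167, -0.084, 0.0218]
tool_rot: [[0.993, -0.117, 0.002], [-0.117, -0.993, -0.001], [0.002, 0.0, -1.0]]
ft_force: [0.0, 0.8, -0.7]
grip_width: 0.0171
```

>>> {"api": "play_rows", "payload": {
  "commands": [
    {"grip":1,"x":0,"y":0,"z":0.0005,"rx":0,"ry":0,"rz":0},
    {"grip":1,"x":0,"y":0,"z":0,"rx":0,"ry":0,"rz":0}
  ]
}}

```text
time_s: 8.18
position: [0.6168, -0.084, 0.0216]
tool_rot: [[0.993, -0.117, 0.002], [-0.117, -0.993, -0.001], [0.002, 0.001, -1.0]]
ft_force: [-1.1, 0.1, 3.0]
grip_width: 0.0172
```

There is 3 N of contact, so the spring is on the floor. I release it partway and rise.

>>> {"api": "play_rows", "payload": {
  "commands": [
    {"grip":0.4,"x":0,"y":0,"z":0,"rx":0,"ry":0,"rz":0},
    {"grip":0.2,"x":0,"y":0,"z":0,"rx":0,"ry":0,"rz":0},
    {"grip":0.1,"x":0,"y":0,"z":0,"rx":0,"ry":0,"rz":0},
    {"grip":0.1,"x":0,"y":0,"z":0,"rx":0,"ry":0,"rz":0},
    {"grip":0.1,"x":0,"y":0,"z":-0.01,"rx":0,"ry":0,"rz":0},
    {"grip":0.1,"x":0,"y":0,"z":-0.04,"rx":0,"ry":0,"rz":0},
    {"grip":-1,"x":0,"y":0,"z":-0.05,"rx":0,"ry":0,"rz":0},
    {"grip":-1,"x":0,"y":0,"z":-0.03,"rx":0,"ry":0,"rz":0},
    {"grip":-1,"x":0,"y":0,"z":0,"rx":0,"ry":0,"rz":0}
  ]
}}

```text
time_s: 9.3
position: [0.6174, -0.0841, 0.1545]
tool_rot: [[0.993, -0.117, 0.007], [-0.117, -0.993, -0.002], [0.008, 0.002, -1.0]]
ft_force: [0.2, -0.9, -0.1]
grip_width: 0.0857
```

```bash
python3 - <<'E'
from h import *
im=snap('wrist','w4')
blob(im,.616,-.084,.045,.012,.04)
plan(.470,-.3128,.15,19)
E
```

```text
n 1175 rect [616.6 -84. ] [19.7 56.5] 83.4 z98 0.0257 mean [ 0.6176 -0.0843  0.0217]
t 9.35 pos [ 0.6166 -0.0839  0.1524] yaw -6.74 w 0.0856 F [ 0.7 -0.1 -0.3] q [-19.  33.  71.  -0.  76.  78.]
turn [ 0.0017 -0.0036 -0.4493] rows 3 -> [ 0.0006 -0.0012 -0.1498]
then shift [-0.2131  0.1687  0.0024] rows 5 -> [-0.0426  0.0337  0.0005]
```

View pics/w4.png

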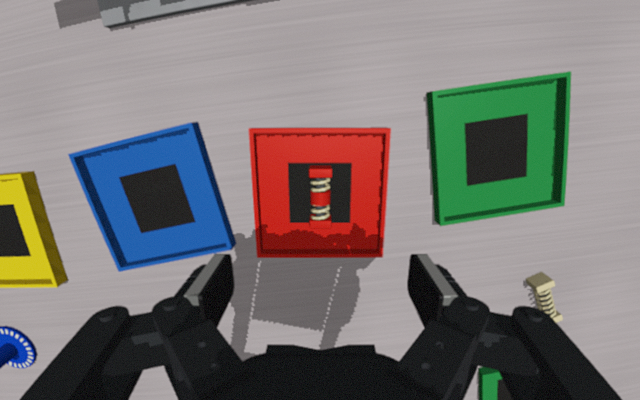

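The red spring lies flat and centred on its pad at (320,194), at (0.617, -0.084) in the world. Now the zinc spring.

>>> {"api": "play_rows", "payload": {
  "commands": [
    {"grip":-1,"x":0,"y":0,"z":0,"rx":0.0006,"ry":-0.0012,"rz":-0.1498},
    {"grip":-1,"x":0,"y":0,"z":0,"rx":0.0006,"ry":-0.0012,"rz":-0.1498},
    {"grip":-1,"x":0,"y":0,"z":0,"rx":0.0006,"ry":-0.0012,"rz":-0.1498},
    {"grip":-1,"x":-0.0426,"y":0.0337,"z":0.0005,"rx":0,"ry":0,"rz":0},
    {"grip":-1,"x":-0.0426,"y":0.0337,"z":0.0005,"rx":0,"ry":0,"rz":0},
    {"grip":-1,"x":-0.0426,"y":0.0337,"z":0.0005,"rx":0,"ry":0,"rz":0},
    {"grip":-1,"x":-0.0426,"y":0.0337,"z":0.0005,"rx":0,"ry":0,"rz":0},
    {"grip":-1,"x":-0.0426,"y":0.0337,"z":0.0005,"rx":0,"ry":0,"rz":0},
    {"grip":-1,"x":0,"y":0,"z":0,"rx":0,"ry":0,"rz":0}
  ]
}}

```text
time_s: 10.48
position: [0.4678, -0.315, 0.1476]
tool_rot: [[0.947, 0.321, -0.004], [0.321, -0.947, 0.002], [-0.003, -0.003, -1.0]]
ft_force: [-0.6, 0.3, -0.3]
grip_width: 0.0857
```

```bash
python3 - <<'E'
from h import *
im=snap('wrist','w5')
blob(im,.470,-.3128,.045,.007,.03)
blob(im,.470,-.3128,.045,.014,.03)
plan(.470,-.3128,.0175,19)
E
```

```text
n 1123 rect [ 471.2 -314.3] [55.9 19.5] 19.0 z98 0.0218 mean [ 0.4718 -0.3144  0.0172]
n 919 rect [ 471.2 -314.3] [55.9 19.3] 19.3 z98 0.0219 mean [ 0.4718 -0.3142  0.0184]
t 10.525 pos [ 0.4688 -0.3134  0.1478] yaw 18.84 w 0.0855 F [ 0.5 -0.   0.3] q [-46.  28.  81.  -0.  71.  25.]
turn [-0.0036  0.0026 -0.0028] rows 1 -> [-0.0036  0.0026 -0.0028]
then shift [ 0.0013 -0.0002  0.1303] rows 3 -> [ 0.0004 -0.0001  0.0434]
```

View pics/w5.png

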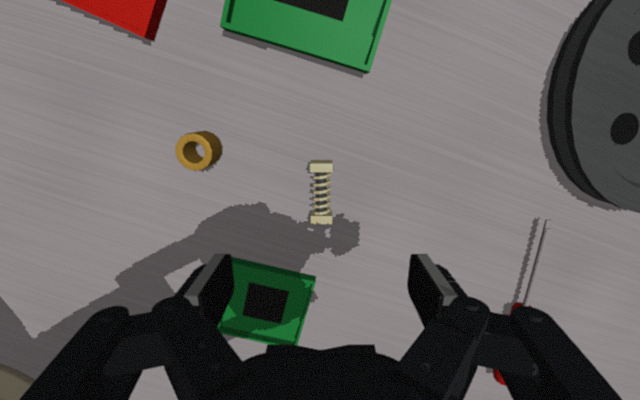

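The zinc spring is at (321,192), aligned with the jaws. The bush is well clear at (198,150).

>>> {"api": "play_rows", "payload": {
  "commands": [
    {"grip":-1,"x":0.0017,"y":0.0012,"z":0.045,"rx":-0.0036,"ry":0.0026,"rz":-0.0028},
    {"grip":-1,"x":0,"y":0,"z":0.045,"rx":0,"ry":0,"rz":0},
    {"grip":-1,"x":0,"y":0,"z":0.025,"rx":0,"ry":0,"rz":0},
    {"grip":-1,"x":0,"y":0,"z":0.011,"rx":0,"ry":0,"rz":0},
    {"grip":-1,"x":0,"y":0,"z":0.004,"rx":0,"ry":0,"rz":0},
    {"grip":-1,"x":0,"y":0,"z":0,"rx":0,"ry":0,"rz":0},
    {"grip":1,"x":0,"y":0,"z":0,"rx":0,"ry":0,"rz":0},
    {"grip":1,"x":0,"y":0,"z":0,"rx":0,"ry":0,"rz":0},
    {"grip":1,"x":0,"y":0,"z":0,"rx":0,"ry":0,"rz":0},
    {"grip":1,"x":0,"y":0,"z":0,"rx":0,"ry":0,"rz":0},
    {"grip":1,"x":0,"y":0,"z":0,"rx":0,"ry":0,"rz":0},
    {"grip":1,"x":0,"y":0,"z":0,"rx":0,"ry":0,"rz":0}
  ],
  "squeeze": 35
}}

```text
time_s: 12.02
position: [0.4721, -0.3134, 0.0193]
tool_rot: [[0.945, 0.328, 0.002], [0.328, -0.945, -0.002], [0.001, 0.003, -1.0]]
ft_force: [-1.3, 0.7, 5.9]
grip_width: 0.0171
```

>>> {"api": "play_rows", "payload": {
  "commands": [
    {"grip":1,"x":0,"y":0,"z":-0.01,"rx":0,"ry":0,"rz":0},
    {"grip":1,"x":0,"y":0,"z":-0.03,"rx":0,"ry":0,"rz":0},
    {"grip":1,"x":0,"y":0,"z":-0.05,"rx":0,"ry":0,"rz":0},
    {"grip":1,"x":0,"y":0,"z":-0.04,"rx":0,"ry":0,"rz":0},
    {"grip":1,"x":0,"y":0,"z":0,"rx":0,"ry":0,"rz":0}
  ]
}}

```text
time_s: 12.65
position: [0.4727, -0.3138, 0.1522]
tool_rot: [[0.945, 0.328, 0.006], [0.328, -0.944, -0.006], [0.004, 0.008, -1.0]]
ft_force: [0.4, -0.7, -1.3]
grip_width: 0.017
```

```bash
python3 - <<'E'
from h import *
plan(.500,.100,.145,-4,.05)
plan(.6165,.2663,.10,-4,.05)
E
```

```text
t 12.65 pos [ 0.4727 -0.3138  0.1522] yaw 19.18 w 0.017 F [ 0.4 -0.7 -1.3] q [-46.  28.  80.  -0.  71.  25.]
turn [ 0.0072 -0.0054  0.4045] rows 3 -> [ 0.0024 -0.0018  0.1348]
then shift [-0.0016 -0.4147  0.0072] rows 9 -> [-0.0002 -0.0461  0.0008]
t 12.65 pos [ 0.4727 -0.3138  0.1522] yaw 19.18 w 0.017 F [ 0.4 -0.7 -1.3] q [-46.  28.  80.  -0.  71.  25.]
turn [ 0.0072 -0.0054  0.4045] rows 3 -> [ 0.0024 -0.0018  0.1348]
then shift [ 0.103  -0.5887  0.0522] rows 12 -> [ 0.0086 -0.0491  0.0044]
```

>>> {"api": "play_rows", "payload": {
  "commands": [
    {"grip":1,"x":0,"y":0,"z":0,"rx":0.0024,"ry":-0.0018,"rz":0.1348},
    {"grip":1,"x":0,"y":0,"z":0,"rx":0.0024,"ry":-0.0018,"rz":0.1348},
    {"grip":1,"x":0,"y":0,"z":0,"rx":0.0024,"ry":-0.0018,"rz":0.1348},
    {"grip":1,"x":0.009,"y":-0.049,"z":0,"rx":0,"ry":0,"rz":0},
    {"grip":1,"x":0.009,"y":-0.049,"z":0,"rx":0,"ry":0,"rz":0},
    {"grip":1,"x":0.009,"y":-0.049,"z":0,"rx":0,"ry":0,"rz":0},
    {"grip":1,"x":0.009,"y":-0.049,"z":0,"rx":0,"ry":0,"rz":0},
    {"grip":1,"x":0.009,"y":-0.049,"z":0,"rx":0,"ry":0,"rz":0},
    {"grip":1,"x":0.009,"y":-0.049,"z":0,"rx":0,"ry":0,"rz":0},
    {"grip":1,"x":0.009,"y":-0.049,"z":0,"rx":0,"ry":0,"rz":0},
    {"grip":1,"x":0.009,"y":-0.049,"z":0,"rx":0,"ry":0,"rz":0}
  ]
}}

```text
time_s: 14.02
position: [0.5708, 0.0746, 0.1492]
tool_rot: [[0.998, -0.07, -0.006], [-0.07, -0.998, 0.005], [-0.007, -0.004, -1.0]]
ft_force: [-0.1, -0.1, -0.8]
grip_width: 0.0174
```

```bash
python3 - <<'E'
from h import *
plan(.6175,.2665,.10,-4,.05)
E
```

```text
t 14.025 pos [0.5708 0.0746 0.1492] yaw -4.0 w 0.0174 F [-0.1 -0.1 -0.8] q [-4. 29. 79.  0. 72. 89.]
turn [-0.0042  0.0068 -0.0001] rows 1 -> [-0.0042  0.0068 -0.0001]
then shift [ 0.0333 -0.1947  0.0492] rows 5 -> [ 0.0067 -0.0389  0.0098]
```

>>> {"api": "play_rows", "payload": {
  "commands": [
    {"grip":1,"x":0.0067,"y":-0.0389,"z":0,"rx":-0.002,"ry":0.003,"rz":0},
    {"grip":1,"x":0.0067,"y":-0.0389,"z":0,"rx":0,"ry":0,"rz":0},
    {"grip":1,"x":0.0067,"y":-0.0389,"z":0,"rx":0,"ry":0,"rz":0},
    {"grip":1,"x":0.0067,"y":-0.0389,"z":0.01,"rx":0,"ry":0,"rz":0},
    {"grip":1,"x":0.0067,"y":-0.0389,"z":0.035,"rx":0,"ry":0,"rz":0},
    {"grip":1,"x":0,"y":0,"z":0.04,"rx":0,"ry":0,"rz":0},
    {"grip":1,"x":0,"y":0,"z":0.02,"rx":0,"ry":0,"rz":0},
    {"grip":1,"x":0,"y":0,"z":0,"rx":0,"ry":0,"rz":0}
  ]
}}

```text
time_s: 15.02
position: [0.6165, 0.2646, 0.0431]
tool_rot: [[0.998, -0.07, -0.007], [-0.07, -0.998, 0.001], [-0.007, -0.001, -1.0]]
ft_force: [-0.6, 0.3, -0.0]
grip_width: 0.0171
```

```bash
python3 - <<'E'
from h import *
plan(.6175,.2665,.0245,-4,.05)
snap('wrist','w6')
E
```

```text
t 15.025 pos [0.6165 0.2646 0.0431] yaw -4.0 w 0.0171 F [-0.6  0.3 -0. ] q [ 13.  44.  68.   0.  68. 107.]
turn [-0.0007  0.0069 -0.    ] rows 1 -> [-0.0007  0.0069 -0.    ]
then shift [ 0.0009 -0.0019  0.0186] rows 1 -> [ 0.0009 -0.0019  0.0186]
```

View pics/w6.png

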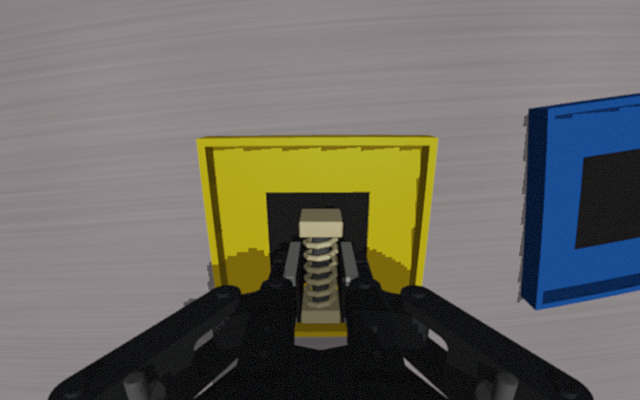

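The zinc spring is over the middle of the yellow tray at (321,265).

>>> {"api": "play_rows", "payload": {
  "commands": [
    {"grip":1,"x":0.0009,"y":-0.0019,"z":0.01,"rx":0,"ry":0.0069,"rz":0},
    {"grip":1,"x":0,"y":0,"z":0.005,"rx":0,"ry":0,"rz":0},
    {"grip":1,"x":0,"y":0,"z":0.0025,"rx":0,"ry":0,"rz":0},
    {"grip":1,"x":0,"y":0,"z":0.001,"rx":0,"ry":0,"rz":0},
    {"grip":1,"x":0,"y":0,"z":0,"rx":0,"ry":0,"rz":0},
    {"grip":1,"x":0,"y":0,"z":0,"rx":0,"ry":0,"rz":0}
  ]
}}

```text
time_s: 15.82
position: [0.619, 0.2668, 0.0274]
tool_rot: [[0.998, -0.07, 0.006], [-0.07, -0.998, 0.002], [0.005, -0.002, -1.0]]
ft_force: [0.3, -0.3, -1.1]
grip_width: 0.0173
```

>>> {"api": "play_rows", "payload": {
  "commands": [
    {"grip":1,"x":-0.001,"y":0,"z":0.002,"rx":0,"ry":-0.004,"rz":0},
    {"grip":1,"x":0,"y":0,"z":0.001,"rx":0,"ry":0,"rz":0},
    {"grip":1,"x":0,"y":0,"z":0,"rx":0,"ry":0,"rz":0},
    {"grip":1,"x":0,"y":0,"z":0,"rx":0,"ry":0,"rz":0}
  ]
}}

```text
time_s: 16.32
position: [0.6179, 0.2668, 0.0242]
tool_rot: [[0.998, -0.07, 0.001], [-0.07, -0.998, 0.002], [0.001, -0.002, -1.0]]
ft_force: [0.2, 0.3, -1.4]
grip_width: 0.0172
```

>>> {"api": "play_rows", "payload": {
  "commands": [
    {"grip":1,"x":0,"y":0,"z":0.0007,"rx":0,"ry":0,"rz":0},
    {"grip":1,"x":0,"y":0,"z":0,"rx":0,"ry":0,"rz":0},
    {"grip":1,"x":0,"y":0,"z":0,"rx":0,"ry":0,"rz":0}
  ]
}}

```text
time_s: 16.7
position: [0.6179, 0.2668, 0.0235]
tool_rot: [[0.998, -0.07, 0.001], [-0.07, -0.998, 0.002], [0.001, -0.002, -1.0]]
ft_force: [-0.4, -0.1, -1.1]
grip_width: 0.017
```

>>> {"api": "play_rows", "payload": {
  "commands": [
    {"grip":1,"x":0,"y":0,"z":0.0007,"rx":0,"ry":0,"rz":0},
    {"grip":1,"x":0,"y":0,"z":0,"rx":0,"ry":0,"rz":0},
    {"grip":1,"x":0,"y":0,"z":0,"rx":0,"ry":0,"rz":0}
  ]
}}

```text
time_s: 17.08
position: [0.618, 0.2668, 0.0233]
tool_rot: [[0.998, -0.07, 0.002], [-0.07, -0.998, 0.002], [0.001, -0.002, -1.0]]
ft_force: [-1.4, -1.1, 6.1]
grip_width: 0.0169
```

Contact. I release the same way, then plan for the cam.

>>> {"api": "play_rows", "payload": {
  "commands": [
    {"grip":0.4,"x":0,"y":0,"z":0,"rx":0,"ry":0,"rz":0},
    {"grip":0.2,"x":0,"y":0,"z":0,"rx":0,"ry":0,"rz":0},
    {"grip":0.1,"x":0,"y":0,"z":0,"rx":0,"ry":0,"rz":0},
    {"grip":0.1,"x":0,"y":0,"z":0,"rx":0,"ry":0,"rz":0},
    {"grip":0.1,"x":0,"y":0,"z":-0.01,"rx":0,"ry":0,"rz":0},
    {"grip":0.1,"x":0,"y":0,"z":-0.04,"rx":0,"ry":0,"rz":0},
    {"grip":-1,"x":0,"y":0,"z":-0.05,"rx":0,"ry":0,"rz":0},
    {"grip":-1,"x":0,"y":0,"z":-0.03,"rx":0,"ry":0,"rz":0},
    {"grip":-1,"x":0,"y":0,"z":0,"rx":0,"ry":0,"rz":0}
  ]
}}

```text
time_s: 18.2
position: [0.6187, 0.2668, 0.1563]
tool_rot: [[0.998, -0.07, 0.007], [-0.07, -0.998, 0.004], [0.007, -0.004, -1.0]]
ft_force: [0.0, -0.6, -1.3]
grip_width: 0.0856
```

```bash
python3 - <<'E'
from h import *
im=snap('wrist','w7')
blob(im,.616,.267,.045,.012,.04)
plan(.4352,.0688,.16,-4)
E
```

```text
n 1063 rect [616.9 267.2] [19.8 56.1] 85.5 z98 0.0258 mean [0.6178 0.2667 0.0213]
t 18.25 pos [0.6179 0.2666 0.154 ] yaw -4.0 w 0.0853 F [ 0.1 -0.5 -0.5] q [ 13.  38.  61.   0.  81. 107.]
turn [-0.0029 -0.0031 -0.0001] rows 1 -> [-0.0029 -0.0031 -0.0001]
then shift [-0.1684  0.2101 -0.006 ] rows 5 -> [-0.0337  0.042  -0.0012]
```

View pics/w7.png

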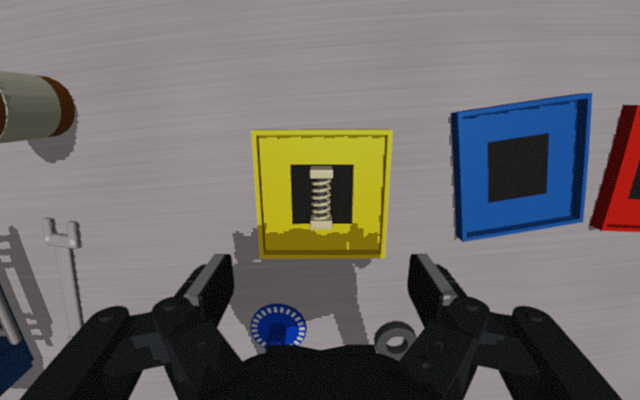

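The zinc spring is centred on the yellow pad at (321,197). On to the cam.

>>> {"api": "play_rows", "payload": {
  "commands": [
    {"grip":-1,"x":-0.0337,"y":0.042,"z":-0.0012,"rx":-0.003,"ry":-0.003,"rz":0},
    {"grip":-1,"x":-0.0337,"y":0.042,"z":-0.0012,"rx":0,"ry":0,"rz":0},
    {"grip":-1,"x":-0.0337,"y":0.042,"z":-0.0012,"rx":0,"ry":0,"rz":0},
    {"grip":-1,"x":-0.0337,"y":0.042,"z":-0.0012,"rx":0,"ry":0,"rz":0},
    {"grip":-1,"x":-0.0337,"y":0.042,"z":-0.0012,"rx":0,"ry":0,"rz":0},
    {"grip":-1,"x":0,"y":0,"z":0,"rx":0,"ry":0,"rz":0}
  ]
}}

```text
time_s: 19.0
position: [0.4325, 0.0674, 0.1583]
tool_rot: [[0.997, -0.073, -0.005], [-0.073, -0.997, -0.001], [-0.005, 0.001, -1.0]]
ft_force: [0.7, 1.1, 0.7]
grip_width: 0.0857
```

```bash
python3 - <<'E'
from h import *
im=snap('wrist','w8')
p=blob(im,.4352,.0688,.05,.006,.05)
p=blob(im,.4352,.0688,.03,.030,.05)
plan(.4352,.0688,.0275,-4)
E
```

```text
n 2173 rect [432.7  66.5] [55.6 47.1] 27.3 z98 0.0357 mean [0.4356 0.0685 0.0171]
n 402 rect [436.3  68.5] [19.1 19.2] 73.7 z98 0.0362 mean [0.4368 0.0684 0.0347]
t 19.05 pos [0.434  0.0682 0.1585] yaw -4.13 w 0.0852 F [0.5 0.3 0.4] q [-7. 16. 99. -0. 65. 88.]
turn [ 0.0007  0.0036 -0.0023] rows 1 -> [ 0.0007  0.0036 -0.0023]
then shift [ 0.0011 -0.0007  0.131 ] rows 3 -> [ 0.0004 -0.0002  0.0437]
```

View pics/w8.png

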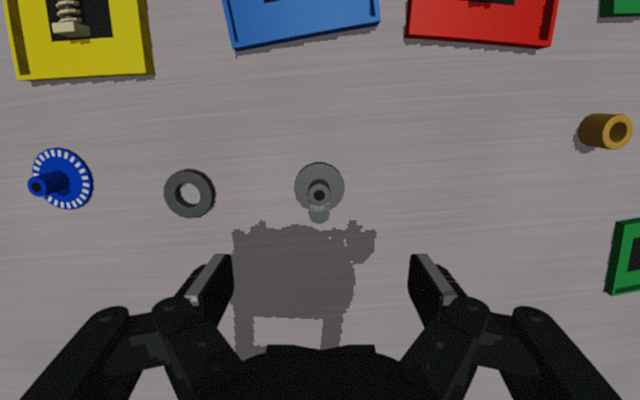

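The cam is at (319,190) with its boss top at (0.436, 0.0686, 0.034). The collar at (189,193) is clear of the open finger.

>>> {"api": "play_rows", "payload": {
  "commands": [
    {"grip":-1,"x":0.002,"y":-0.0005,"z":0.045,"rx":0,"ry":0.003,"rz":0},
    {"grip":-1,"x":0,"y":0,"z":0.045,"rx":0,"ry":0,"rz":0},
    {"grip":-1,"x":0,"y":0,"z":0.025,"rx":0,"ry":0,"rz":0},
    {"grip":-1,"x":0,"y":0,"z":0.01,"rx":0,"ry":0,"rz":0},
    {"grip":-1,"x":0,"y":0,"z":0.003,"rx":0,"ry":0,"rz":0},
    {"grip":-1,"x":0,"y":0,"z":0,"rx":0,"ry":0,"rz":0},
    {"grip":-1,"x":0,"y":0,"z":0,"rx":0,"ry":0,"rz":0}
  ]
}}

```text
time_s: 19.92
position: [0.4374, 0.0691, 0.0317]
tool_rot: [[0.998, -0.07, 0.003], [-0.07, -0.998, -0.001], [0.003, 0.001, -1.0]]
ft_force: [-0.5, 0.3, 0.5]
grip_width: 0.0855
```

```bash
python3 - <<'E'
from h import *
plan(.436,.0686,.028,-4)
E
```

```text
t 19.925 pos [0.4374 0.0691 0.0317] yaw -4.0 w 0.0855 F [-0.5  0.3  0.5] q [ -6.  29. 108.  -0.  43.  88.]
turn [ 0.0008 -0.0026  0.    ] rows 1 -> [ 0.0008 -0.0026  0.    ]
then shift [-0.0014  0.0006  0.0037] rows 1 -> [-0.0014  0.0006  0.0037]
```

>>> {"api": "play_rows", "payload": {
  "commands": [
    {"grip":-1,"x":-0.0014,"y":0.0006,"z":0.0035,"rx":0,"ry":-0.0026,"rz":0},
    {"grip":0,"x":0,"y":0,"z":0,"rx":0,"ry":0,"rz":0},
    {"grip":1,"x":0,"y":0,"z":0,"rx":0,"ry":0,"rz":0},
    {"grip":1,"x":0,"y":0,"z":0,"rx":0,"ry":0,"rz":0},
    {"grip":1,"x":0,"y":0,"z":0,"rx":0,"ry":0,"rz":0},
    {"grip":1,"x":0,"y":0,"z":0,"rx":0,"ry":0,"rz":0},
    {"grip":1,"x":0,"y":0,"z":0,"rx":0,"ry":0,"rz":0},
    {"grip":1,"x":0,"y":0,"z":0,"rx":0,"ry":0,"rz":0}
  ],
  "squeeze": 35
}}

```text
time_s: 20.92
position: [0.4356, 0.0686, 0.0277]
tool_rot: [[0.998, -0.07, -0.001], [-0.07, -0.998, -0.001], [-0.001, 0.001, -1.0]]
ft_force: [-0.9, -0.4, 5.3]
grip_width: 0.0184
```

>>> {"api": "play_rows", "payload": {
  "commands": [
    {"grip":1,"x":0,"y":0,"z":-0.01,"rx":0,"ry":0,"rz":0},
    {"grip":1,"x":0,"y":0,"z":-0.03,"rx":0,"ry":0,"rz":0},
    {"grip":1,"x":0,"y":0,"z":-0.05,"rx":0,"ry":0,"rz":0},
    {"grip":1,"x":0,"y":0,"z":-0.03,"rx":0,"ry":0,"rz":0},
    {"grip":1,"x":0,"y":0,"z":0,"rx":0,"ry":0,"rz":0}
  ]
}}

```text
time_s: 21.55
position: [0.4365, 0.0687, 0.1495]
tool_rot: [[0.998, -0.07, 0.003], [-0.07, -0.998, -0.001], [0.003, 0.001, -1.0]]
ft_force: [-0.5, 0.4, -1.4]
grip_width: 0.0188
```

```bash
python3 - <<'E'
from h import *
plan(.6385,-.2535,.145,2.3,.048)
snap('wrist','w9')
E
```

```text
t 21.55 pos [0.4365 0.0687 0.1495] yaw -4.0 w 0.0188 F [-0.5  0.4 -1.4] q [ -6.  17. 100.  -0.  63.  88.]
turn [ 0.0011 -0.0031 -0.1099] rows 1 -> [ 0.0011 -0.0031 -0.1099]
then shift [0.1889 0.33   0.0045] rows 8 -> [0.0236 0.0413 0.0006]
```

View pics/w9.png

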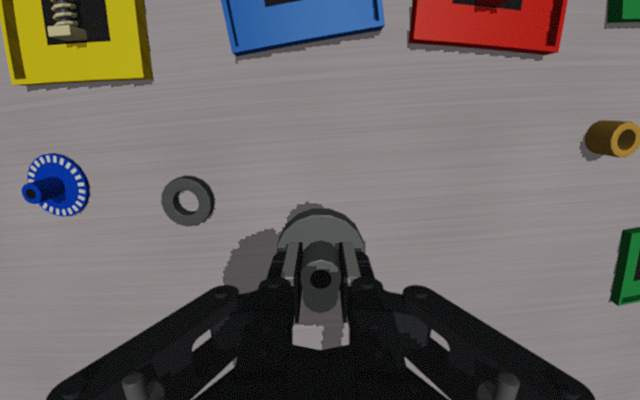

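The cam is held level at (320,260). I carry it to the large green tray in the far row.

>>> {"api": "play_rows", "payload": {
  "commands": [
    {"grip":1,"x":0,"y":0,"z":0,"rx":0.001,"ry":-0.003,"rz":-0.11},
    {"grip":1,"x":0.0236,"y":0.0413,"z":0,"rx":0,"ry":0,"rz":0},
    {"grip":1,"x":0.0236,"y":0.0413,"z":0,"rx":0,"ry":0,"rz":0},
    {"grip":1,"x":0.0236,"y":0.0413,"z":0,"rx":0,"ry":0,"rz":0},
    {"grip":1,"x":0.0236,"y":0.0413,"z":0,"rx":0,"ry":0,"rz":0},
    {"grip":1,"x":0.0236,"y":0.0413,"z":0,"rx":0,"ry":0,"rz":0},
    {"grip":1,"x":0.0236,"y":0.0413,"z":0,"rx":0,"ry":0,"rz":0},
    {"grip":1,"x":0.0236,"y":0.0413,"z":0,"rx":0,"ry":0,"rz":0},
    {"grip":1,"x":0.0236,"y":0.0413,"z":0,"rx":0,"ry":0,"rz":0},
    {"grip":1,"x":0,"y":0,"z":0,"rx":0,"ry":0,"rz":0},
    {"grip":1,"x":0,"y":0,"z":0,"rx":0,"ry":0,"rz":0}
  ]
}}

```text
time_s: 22.98
position: [0.637, -0.2533, 0.1447]
tool_rot: [[0.999, 0.04, -0.007], [0.04, -0.999, 0.002], [-0.007, -0.003, -1.0]]
ft_force: [0.2, 0.6, -0.9]
grip_width: 0.0182
```

```bash
python3 - <<'E'
from h import *
im=snap('wrist','w10')
for nm in ['top0','scene0']:
    i=load(nm); W=cloud(i); hsv=cv2.cvtColor(i['color'],cv2.COLOR_BGR2HSV)
    for n,x,y in [('green',.639,-.2535),('blue',.629,.076)]:
        g=(hsv[...,1]>100)&(np.hypot(W[...,0]-x,W[...,1]-y)<.095)&(abs(hsv[...,0].astype(int)-(70 if n=='green' else 108))<15)&(hsv[...,2]>50)
        top=g&(W[...,2]>.012)
        p=(np.hypot(W[...,0]-x,W[...,1]-y)<.043)&(hsv[...,2]<60)
        for a,m in (('all',g),('rim',top),('pad',p)):
            r=cv2.minAreaRect((W[m][:,:2]*1000).astype(np.float32)); print(nm,n,a,m.sum(),np.round(r[0],1),np.round(r[1],1),round(r[2],1),'mean',W[m].mean(0).round(4))
plan(.6395,-.2535,.05,2.3,.048)
E
```

```text
top0 green all 1885 [ 640.2 -254.1] [131.7 125.5] 2.0 mean [ 0.6388 -0.2555  0.0072]
top0 green rim 351 [ 637.2 -254.3] [125.5 125.6] 2.1 mean [ 0.6327 -0.2536  0.0165]
top0 green pad 534 [ 636.6 -254.6] [57.5 58.3] 1.3 mean [ 0.6366 -0.2546  0.0052]
top0 blue all 2090 [631.2  75.1] [132.3 123.8] 5.3 mean [0.6297 0.0755 0.0069]
top0 blue rim 375 [627.7  74.8] [125.3 123.8] 5.3 mean [0.6269 0.0747 0.0162]
top0 blue pad 535 [629.3  75.1] [57.3 58.3] 5.6 mean [0.6287 0.0747 0.0048]
scene0 green all 2860 [ 639.6 -252.7] [125.9 125.9] 2.0 mean [ 0.6383 -0.2529  0.0068]
scene0 green rim 542 [ 639.6 -251.5] [125.8 123.9] 2.3 mean [ 0.6478 -0.245   0.0158]
scene0 green pad 811 [ 638.7 -252.5] [60.6 59.8] 1.4 mean [ 0.6387 -0.2523  0.0049]
scene0 blue all 3325 [625.1  77. ] [134.5 123.1] 5.3 mean [0.6292 0.078  0.0069]
scene0 blue rim 620 [629.7  77.4] [125.2 123.1] 5.3 mean [0.6314 0.0828 0.0159]
scene0 blue pad 835 [629.4  76.6] [58.9 57.2] 4.1 mean [0.63   0.0769 0.0052]
t 23.025 pos [ 0.6371 -0.2529  0.1453] yaw 2.33 w 0.0188 F [ 0.5 -0.4 -0.1] q [-31.  40.  58.  -0.  82.  56.]
turn [-0.0021  0.0066  0.0006] rows 1 -> [-0.0021  0.0066  0.0006]
then shift [0.0024 0.0007 0.0953] rows 2 -> [0.0012 0.0003 0.0477]
```

View pics/w10.png

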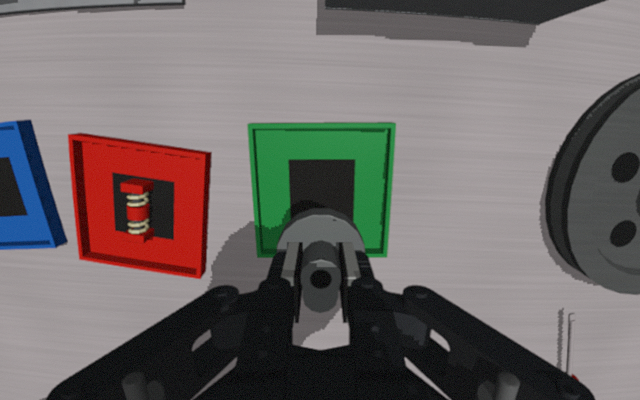

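The cam hangs above the green tray, whose pad is at (322,190). I lower it.

>>> {"api": "play_rows", "payload": {
  "commands": [
    {"grip":1,"x":0.0009,"y":0.0006,"z":0.04,"rx":-0.001,"ry":0.003,"rz":0},
    {"grip":1,"x":0,"y":0,"z":0.035,"rx":0,"ry":0,"rz":0},
    {"grip":1,"x":0,"y":0,"z":0.02,"rx":0,"ry":0,"rz":0},
    {"grip":1,"x":0,"y":0,"z":0.01,"rx":0,"ry":0,"rz":0},
    {"grip":1,"x":0,"y":0,"z":0,"rx":0,"ry":0,"rz":0},
    {"grip":1,"x":0,"y":0,"z":0,"rx":0,"ry":0,"rz":0}
  ]
}}

```text
time_s: 23.78
position: [0.6387, -0.2545, 0.0427]
tool_rot: [[0.999, 0.04, 0.0], [0.04, -0.999, -0.001], [-0.0, 0.001, -1.0]]
ft_force: [-0.1, -2.0, -0.2]
grip_width: 0.0186
```

```bash
python3 - <<'E'
from h import *
plan(.638,-.2535,.033,2.3,.048)
E
```

```text
t 23.775 pos [ 0.6387 -0.2545  0.0427] yaw 2.31 w 0.0186 F [-0.1 -2.  -0.2] q [-32.  46.  65.  -0.  70.  56.]
turn [0.0015 0.     0.0002] rows 1 -> [0.0015 0.     0.0002]
then shift [-0.0007 -0.001   0.0097] rows 1 -> [-0.0007 -0.001   0.0097]
```

>>> {"api": "play_rows", "payload": {
  "commands": [
    {"grip":1,"x":-0.0007,"y":-0.001,"z":0.006,"rx":0.0015,"ry":0,"rz":0},
    {"grip":1,"x":0,"y":0,"z":0.003,"rx":0,"ry":0,"rz":0},
    {"grip":1,"x":0,"y":0,"z":0.001,"rx":0,"ry":0,"rz":0},
    {"grip":1,"x":0,"y":0,"z":0,"rx":0,"ry":0,"rz":0},
    {"grip":1,"x":0,"y":0,"z":0,"rx":0,"ry":0,"rz":0}
  ]
}}

```text
time_s: 24.4
position: [0.6375, -0.2534, 0.0318]
tool_rot: [[0.999, 0.04, -0.002], [0.04, -0.999, 0.001], [-0.002, -0.001, -1.0]]
ft_force: [-2.3, 1.7, 4.2]
grip_width: 0.0183
```

Contact at the expected height (0.0318). I release.

>>> {"api": "play_rows", "payload": {
  "commands": [
    {"grip":0.4,"x":0,"y":0,"z":0,"rx":0,"ry":0,"rz":0},
    {"grip":0.2,"x":0,"y":0,"z":0,"rx":0,"ry":0,"rz":0},
    {"grip":0.1,"x":0,"y":0,"z":0,"rx":0,"ry":0,"rz":0},
    {"grip":0.1,"x":0,"y":0,"z":0,"rx":0,"ry":0,"rz":0},
    {"grip":0.1,"x":0,"y":0,"z":-0.01,"rx":0,"ry":0,"rz":0},
    {"grip":0.1,"x":0,"y":0,"z":-0.04,"rx":0,"ry":0,"rz":0},
    {"grip":-1,"x":0,"y":0,"z":-0.05,"rx":0,"ry":0,"rz":0},
    {"grip":-1,"x":0,"y":0,"z":-0.02,"rx":0,"ry":0,"rz":0},
    {"grip":-1,"x":0,"y":0,"z":0,"rx":0,"ry":0,"rz":0}
  ]
}}

```text
time_s: 25.52
position: [0.6383, -0.2539, 0.1538]
tool_rot: [[0.999, 0.04, 0.002], [0.04, -0.999, -0.001], [0.002, 0.001, -1.0]]
ft_force: [-0.0, -0.7, 0.2]
grip_width: 0.0852
```

```bash
python3 - <<'E'
from h import *
im=snap('wrist','w11')
blob(im,.638,-.2535,.045,.010,.05)
blob(im,.638,-.2535,.03,.033,.05)
plan(.463,.326,.16,2.3)
E
```

```text
n 2283 rect [ 635.1 -255.6] [55.2 47.6] 34.9 z98 0.0397 mean [ 0.6377 -0.2534  0.0211]
n 430 rect [ 638.2 -253.3] [19.2 19.4] 48.2 z98 0.0403 mean [ 0.6389 -0.2534  0.0386]
t 25.575 pos [ 0.6377 -0.2536  0.1519] yaw 2.3 w 0.0851 F [ 0.2 -0.3 -1.3] q [-32.  40.  58.  -0.  82.  56.]
turn [-0.0005  0.0009 -0.    ] rows 1 -> [-0.0005  0.0009 -0.    ]
then shift [-0.1513 -0.5861 -0.0081] rows 12 -> [-0.0126 -0.0488 -0.0007]
```

View pics/w11.png

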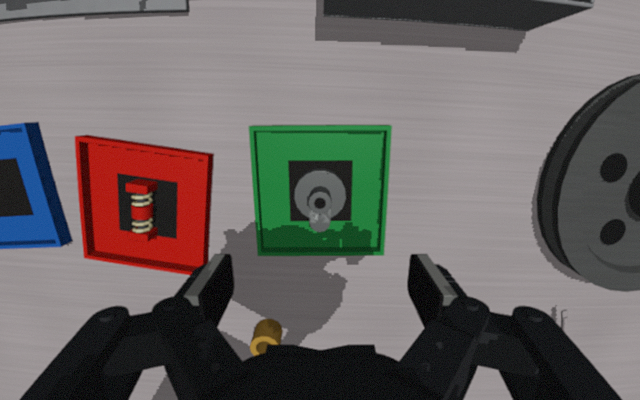

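The cam sits boss up, centred in the green tray with its boss at (319,201). On to the disc.

>>> {"api": "play_rows", "payload": {
  "commands": [
    {"grip":-1,"x":-0.0126,"y":-0.0488,"z":-0.0007,"rx":0,"ry":0,"rz":0},
    {"grip":-1,"x":-0.0126,"y":-0.0488,"z":-0.0007,"rx":0,"ry":0,"rz":0},
    {"grip":-1,"x":-0.0126,"y":-0.0488,"z":-0.0007,"rx":0,"ry":0,"rz":0},
    {"grip":-1,"x":-0.0126,"y":-0.0488,"z":-0.0007,"rx":0,"ry":0,"rz":0},
    {"grip":-1,"x":-0.0126,"y":-0.0488,"z":-0.0007,"rx":0,"ry":0,"rz":0},
    {"grip":-1,"x":-0.0126,"y":-0.0488,"z":-0.0007,"rx":0,"ry":0,"rz":0},
    {"grip":-1,"x":-0.0126,"y":-0.0488,"z":-0.0007,"rx":0,"ry":0,"rz":0},
    {"grip":-1,"x":-0.0126,"y":-0.0488,"z":-0.0007,"rx":0,"ry":0,"rz":0},
    {"grip":-1,"x":-0.0126,"y":-0.0488,"z":-0.0007,"rx":0,"ry":0,"rz":0},
    {"grip":-1,"x":-0.0126,"y":-0.0488,"z":-0.0007,"rx":0,"ry":0,"rz":0},
    {"grip":-1,"x":-0.0126,"y":-0.0488,"z":-0.0007,"rx":0,"ry":0,"rz":0},
    {"grip":-1,"x":-0.0126,"y":-0.0488,"z":-0.0007,"rx":0,"ry":0,"rz":0}
  ]
}}

```text
time_s: 27.08
position: [0.462, 0.3267, 0.1594]
tool_rot: [[0.999, 0.04, -0.004], [0.04, -0.999, -0.0], [-0.004, -0.0, -1.0]]
ft_force: [1.0, 0.3, -0.3]
grip_width: 0.0855
```

>>> {"api": "play_rows", "payload": {
  "commands": [
    {"grip":-1,"x":0,"y":0,"z":0,"rx":0,"ry":0,"rz":0}
  ]
}}

```text
time_s: 27.2
position: [0.4614, 0.3278, 0.1593]
tool_rot: [[0.999, 0.044, -0.004], [0.044, -0.999, 0.0], [-0.004, -0.001, -1.0]]
ft_force: [-0.6, -0.4, 1.3]
grip_width: 0.0854
```

```bash
python3 - <<'E'
from h import *
im=snap('wrist','w12')
p=blob(im,.463,.326,.05,.003,.05)
p=blob(im,.463,.326,.03,.028,.05)
plan(.463,.326,.024,2.3)
E
```

```text
n 3262 rect [455.7 321.9] [80.3 68.8] 12.0 z98 0.0354 mean [0.4654 0.3267 0.0098]
n 411 rect [463.6 326.6] [19.  19.4] 9.5 z98 0.0361 mean [0.4642 0.3266 0.0345]
t 27.25 pos [0.4621 0.3263 0.1594] yaw 2.45 w 0.0856 F [-0.3  0.7  0.3] q [ 23.  28.  80.   0.  73. 111.]
turn [-0.      0.0039  0.0026] rows 1 -> [-0.      0.0039  0.0026]
then shift [0.0009 0.0004 0.1354] rows 3 -> [0.0003 0.0001 0.0451]
```

View pics/w12.png

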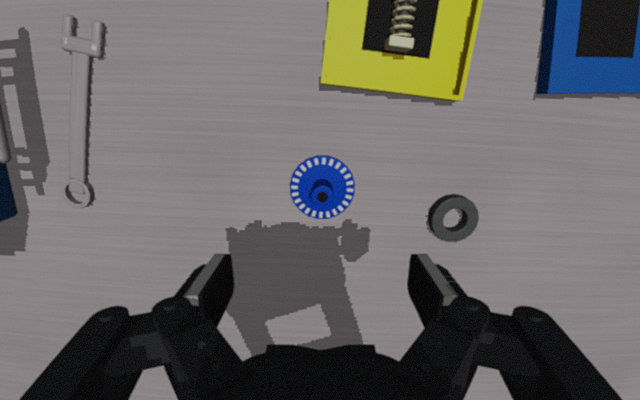

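The disc is at (322,187), hub at (0.4636, 0.3266), top 34 mm. Collar at (453,217) is clear. I descend and use a lighter squeeze.

>>> {"api": "play_rows", "payload": {
  "commands": [
    {"grip":-1,"x":0.0013,"y":-0.0002,"z":0.045,"rx":0,"ry":0.002,"rz":0},
    {"grip":-1,"x":0,"y":0,"z":0.045,"rx":0,"ry":0,"rz":0},
    {"grip":-1,"x":0,"y":0,"z":0.025,"rx":0,"ry":0,"rz":0},
    {"grip":-1,"x":0,"y":0,"z":0.01,"rx":0,"ry":0,"rz":0},
    {"grip":-1,"x":0,"y":0,"z":0.006,"rx":0,"ry":0,"rz":0},
    {"grip":-1,"x":0,"y":0,"z":0,"rx":0,"ry":0,"rz":0},
    {"grip":-1,"x":0,"y":0,"z":0,"rx":0,"ry":0,"rz":0}
  ]
}}

```text
time_s: 28.12
position: [0.4648, 0.326, 0.0306]
tool_rot: [[0.999, 0.04, 0.002], [0.04, -0.999, 0.002], [0.002, -0.002, -1.0]]
ft_force: [-0.2, -0.0, -0.1]
grip_width: 0.0854
```

```bash
python3 - <<'E'
from h import *
plan(.4636,.3266,.024,2.3)
E
```

```text
t 28.125 pos [0.4648 0.326  0.0306] yaw 2.3 w 0.0854 F [-0.2 -0.  -0.1] q [ 23.  37.  87.   0.  55. 111.]
turn [-0.0016 -0.0018 -0.0001] rows 1 -> [-0.0016 -0.0018 -0.0001]
then shift [-0.0012 -0.0007  0.0066] rows 1 -> [-0.0012 -0.0007  0.0066]
```

>>> {"api": "play_rows", "payload": {
  "commands": [
    {"grip":-1,"x":-0.0012,"y":-0.0007,"z":0.0064,"rx":-0.0016,"ry":-0.0018,"rz":0},
    {"grip":0,"x":0,"y":0,"z":0,"rx":0,"ry":0,"rz":0},
    {"grip":1,"x":0,"y":0,"z":0,"rx":0,"ry":0,"rz":0},
    {"grip":1,"x":0,"y":0,"z":0,"rx":0,"ry":0,"rz":0},
    {"grip":1,"x":0,"y":0,"z":0,"rx":0,"ry":0,"rz":0},
    {"grip":1,"x":0,"y":0,"z":0,"rx":0,"ry":0,"rz":0},
    {"grip":1,"x":0,"y":0,"z":0,"rx":0,"ry":0,"rz":0},
    {"grip":1,"x":0,"y":0,"z":0,"rx":0,"ry":0,"rz":0}
  ],
  "squeeze": 28
}}

```text
time_s: 29.12
position: [0.4633, 0.3265, 0.0235]
tool_rot: [[0.999, 0.04, -0.001], [0.04, -0.999, -0.0], [-0.001, 0.0, -1.0]]
ft_force: [-0.4, 0.1, 3.7]
grip_width: 0.019
```

>>> {"api": "play_rows", "payload": {
  "commands": [
    {"grip":1,"x":0,"y":0,"z":-0.01,"rx":0,"ry":0,"rz":0},
    {"grip":1,"x":0,"y":0,"z":-0.03,"rx":0,"ry":0,"rz":0},
    {"grip":1,"x":0,"y":0,"z":-0.05,"rx":0,"ry":0,"rz":0},
    {"grip":1,"x":0,"y":0,"z":-0.03,"rx":0,"ry":0,"rz":0},
    {"grip":1,"x":0,"y":0,"z":0,"rx":0,"ry":0,"rz":0}
  ]
}}

```text
time_s: 29.75
position: [0.4641, 0.3269, 0.1458]
tool_rot: [[0.999, 0.04, 0.003], [0.04, -0.999, 0.001], [0.003, -0.001, -1.0]]
ft_force: [0.3, -0.2, -1.0]
grip_width: 0.0191
```

```bash
python3 - <<'E'
from h import *
plan(.6290,.0760,.14,5.3,.04)
snap('wrist','w13')
E
```

```text
t 29.75 pos [0.4641 0.3269 0.1458] yaw 2.3 w 0.0191 F [ 0.3 -0.2 -1. ] q [ 23.  29.  81.  -0.  71. 111.]
turn [-0.001  -0.0031 -0.0524] rows 1 -> [-0.001  -0.0031 -0.0524]
then shift [0.141  0.2651 0.0058] rows 8 -> [0.0176 0.0331 0.0007]
```

View pics/w13.png

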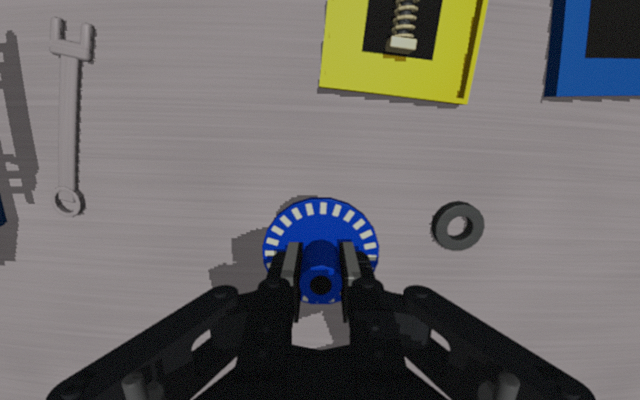

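The disc is held level at (320,245). I carry it to the blue tray.

>>> {"api": "play_rows", "payload": {
  "commands": [
    {"grip":1,"x":0,"y":0,"z":0,"rx":-0.001,"ry":-0.003,"rz":-0.0524},
    {"grip":1,"x":0.0176,"y":0.0331,"z":0,"rx":0,"ry":0,"rz":0},
    {"grip":1,"x":0.0176,"y":0.0331,"z":0,"rx":0,"ry":0,"rz":0},
    {"grip":1,"x":0.0176,"y":0.0331,"z":0,"rx":0,"ry":0,"rz":0},
    {"grip":1,"x":0.0176,"y":0.0331,"z":0,"rx":0,"ry":0,"rz":0},
    {"grip":1,"x":0.0176,"y":0.0331,"z":0,"rx":0,"ry":0,"rz":0},
    {"grip":1,"x":0.0176,"y":0.0331,"z":0,"rx":0,"ry":0,"rz":0},
    {"grip":1,"x":0.0176,"y":0.0331,"z":0,"rx":0,"ry":0,"rz":0},
    {"grip":1,"x":0.0176,"y":0.0331,"z":0,"rx":0,"ry":0,"rz":0},
    {"grip":1,"x":0,"y":0,"z":0,"rx":0,"ry":0,"rz":0},
    {"grip":1,"x":0,"y":0,"z":0,"rx":0,"ry":0,"rz":0}
  ]
}}

```text
time_s: 31.18
position: [0.6272, 0.0763, 0.1417]
tool_rot: [[0.996, 0.092, -0.007], [0.092, -0.996, -0.001], [-0.007, 0.001, -1.0]]
ft_force: [-0.5, -0.0, -1.3]
grip_width: 0.0192
```

```bash
python3 - <<'E'
from h import *
plan(.6290,.0760,.04,5.3,.04)
snap('wrist','w14')
E
```

```text
t 31.175 pos [0.6272 0.0763 0.1417] yaw 5.3 w 0.0192 F [-0.5 -0.  -1.3] q [-4. 35. 69. -0. 76. 81.]
turn [0.0008 0.0072 0.    ] rows 1 -> [0.0008 0.0072 0.    ]
then shift [0.0017 0.0005 0.1017] rows 3 -> [0.0006 0.0002 0.0339]
```

View pics/w14.png

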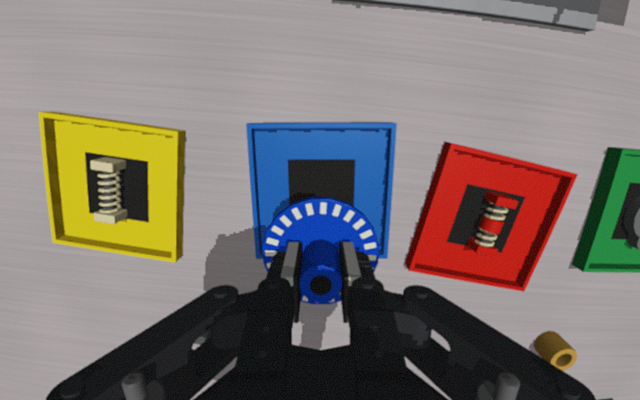

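>>> {"api": "play_rows", "payload": {
  "commands": [
    {"grip":1,"x":0.001,"y":0.0002,"z":0.04,"rx":0,"ry":0.003,"rz":0},
    {"grip":1,"x":0,"y":0,"z":0.035,"rx":0,"ry":0,"rz":0},
    {"grip":1,"x":0,"y":0,"z":0.02,"rx":0,"ry":0,"rz":0},
    {"grip":1,"x":0,"y":0,"z":0.01,"rx":0,"ry":0,"rz":0},
    {"grip":1,"x":0,"y":0,"z":0,"rx":0,"ry":0,"rz":0},
    {"grip":1,"x":0,"y":0,"z":0,"rx":0,"ry":0,"rz":0}
  ]
}}

```text
time_s: 31.98
position: [0.6292, 0.0758, 0.0391]
tool_rot: [[0.996, 0.093, 0.0], [0.093, -0.996, -0.002], [0.0, 0.002, -1.0]]
ft_force: [0.4, 0.1, -1.2]
grip_width: 0.019
```

```bash
python3 - <<'E'
from h import *
plan(.6290,.0760,.029,5.3,.04)
E
```

```text
t 31.975 pos [0.6292 0.0758 0.0391] yaw 5.32 w 0.019 F [ 0.4  0.1 -1.2] q [-4. 41. 75. -0. 63. 81.]
turn [ 0.0017 -0.0003  0.0004] rows 1 -> [ 0.0017 -0.0003  0.0004]
then shift [-0.0002 -0.0002  0.0101] rows 1 -> [-0.0002 -0.0002  0.0101]
```

>>> {"api": "play_rows", "payload": {
  "commands": [
    {"grip":1,"x":0,"y":0,"z":0.005,"rx":0.0017,"ry":0,"rz":0},
    {"grip":1,"x":0,"y":0,"z":0.003,"rx":0,"ry":0,"rz":0},
    {"grip":1,"x":0,"y":0,"z":0.0015,"rx":0,"ry":0,"rz":0},
    {"grip":1,"x":0,"y":0,"z":0,"rx":0,"ry":0,"rz":0},
    {"grip":1,"x":0,"y":0,"z":0,"rx":0,"ry":0,"rz":0}
  ]
}}

```text
time_s: 32.6
position: [0.6289, 0.0756, 0.0287]
tool_rot: [[0.996, 0.092, -0.001], [0.092, -0.996, 0.0], [-0.001, -0.0, -1.0]]
ft_force: [-0.1, -1.2, -1.1]
grip_width: 0.0189
```

>>> {"api": "play_rows", "payload": {
  "commands": [
    {"grip":1,"x":0,"y":0,"z":0.0006,"rx":0,"ry":0,"rz":0},
    {"grip":1,"x":0,"y":0,"z":0.0003,"rx":0,"ry":0,"rz":0},
    {"grip":1,"x":0,"y":0,"z":0,"rx":0,"ry":0,"rz":0},
    {"grip":1,"x":0,"y":0,"z":0,"rx":0,"ry":0,"rz":0}
  ]
}}

```text
time_s: 33.1
position: [0.6288, 0.0756, 0.0277]
tool_rot: [[0.996, 0.092, -0.001], [0.092, -0.996, 0.0], [-0.001, -0.0, -1.0]]
ft_force: [-0.3, 0.0, -1.3]
grip_width: 0.019
```

>>> {"api": "play_rows", "payload": {
  "commands": [
    {"grip":1,"x":0,"y":0,"z":0.0004,"rx":0,"ry":0,"rz":0},
    {"grip":1,"x":0,"y":0,"z":0,"rx":0,"ry":0,"rz":0},
    {"grip":1,"x":0,"y":0,"z":0,"rx":0,"ry":0,"rz":0}
  ]
}}

```text
time_s: 33.48
position: [0.6288, 0.0756, 0.0276]
tool_rot: [[0.996, 0.092, -0.001], [0.092, -0.996, 0.0], [-0.001, -0.0, -1.0]]
ft_force: [-1.6, 0.3, 2.6]
grip_width: 0.0189
```

Gentle contact at 2.6 N. I release.

>>> {"api": "play_rows", "payload": {
  "commands": [
    {"grip":0.4,"x":0,"y":0,"z":0,"rx":0,"ry":0,"rz":0},
    {"grip":0.2,"x":0,"y":0,"z":0,"rx":0,"ry":0,"rz":0},
    {"grip":0.1,"x":0,"y":0,"z":0,"rx":0,"ry":0,"rz":0},
    {"grip":0.1,"x":0,"y":0,"z":0,"rx":0,"ry":0,"rz":0},
    {"grip":0.1,"x":0,"y":0,"z":-0.01,"rx":0,"ry":0,"rz":0},
    {"grip":0.1,"x":0,"y":0,"z":-0.04,"rx":0,"ry":0,"rz":0},
    {"grip":0.1,"x":0,"y":0,"z":-0.05,"rx":0,"ry":0,"rz":0},
    {"grip":0.1,"x":-0.02,"y":0,"z":-0.05,"rx":0,"ry":0,"rz":0},
    {"grip":0.1,"x":-0.05,"y":0,"z":-0.02,"rx":0,"ry":0,"rz":0},
    {"grip":0.1,"x":-0.05,"y":0,"z":0,"rx":0,"ry":0,"rz":0},
    {"grip":0.1,"x":-0.05,"y":0,"z":0,"rx":0,"ry":0,"rz":0},
    {"grip":0.1,"x":0,"y":0,"z":0,"rx":0,"ry":0,"rz":0}
  ]
}}

```text
time_s: 34.98
position: [0.4569, 0.06, 0.1985]
tool_rot: [[0.996, 0.092, -0.002], [0.092, -0.996, 0.0], [-0.002, -0.0, -1.0]]
ft_force: [0.2, 0.4, 0.5]
grip_width: 0.0385
```

```bash
python3 - <<'E'
from h import *
im=snap('scene','s2'); w=snap('wrist','w15')
for n,x,y,z in [('red',.616,-.084,.012),('zinc',.6165,.267,.012),('cam',.638,-.2535,.010),('camboss',.638,-.2535,.033),('disc',.629,.076,.007),('hub',.629,.076,.033),('bush',.474,-.199,.006),('collar',.44,.195,.006)]:
    print(n); blob(im,x,y,.046 if n not in('hub','camboss') else .03,z,.06); blob(w,x,y,.046 if n not in('hub','camboss') else .03,z,.06)
print(env.observe()['time_s'])
E
```

```text
red
n 271 rect [616.4 -82.8] [20.7 55.4] 83.1 z98 0.027 mean [ 0.618  -0.0824  0.021 ]
n 1299 rect [616.3 -83.2] [20.8 56.8] 82.7 z98 0.0259 mean [ 0.6167 -0.0817  0.0212]
zinc
n 285 rect [617.4 268.5] [20.7 56.9] 86.4 z98 0.0262 mean [0.6169 0.2676 0.0204]
n 701 rect [604.2 267.8] [20.5 32.6] 89.3 z98 0.0262 mean [0.6019 0.2657 0.0207]
cam
n 500 rect [ 634.4 -253.7] [54.2 46.6] 33.3 z98 0.04 mean [ 0.638  -0.2493  0.0209]
n 1101 rect [ 628.3 -242.1] [57.6 23.8] 16.8 z98 0.0209 mean [ 0.6288 -0.2417  0.016 ]
camboss
n 90 rect [ 637.3 -251.1] [18.5 18.6] 53.2 z98 0.0414 mean [ 0.638  -0.2507  0.0381]
few 0
disc
n 858 rect [629.6  77.2] [80.4 85. ] 66.6 z98 0.0396 mean [0.6323 0.0766 0.0134]
n 2384 rect [622.7  75.5] [54.9 66.9] 35.8 z98 0.0392 mean [0.6174 0.0746 0.0129]
hub
n 88 rect [629.2  77.2] [17.5 18.2] 7.0 z98 0.0413 mean [0.63   0.0768 0.0383]
n 177 rect [621.9  74.8] [ 6.7 18.3] 5.1 z98 0.0403 mean [0.6224 0.0749 0.0381]
bush
n 248 rect [ 474.8 -198.5] [32.2 31.9] 87.7 z98 0.0323 mean [ 0.4769 -0.1973  0.0232]
n 1036 rect [ 474.  -200.3] [31.3 31.5] 5.1 z98 0.0317 mean [ 0.4747 -0.1972  0.0235]
collar
n 325 rect [440.7 196.7] [46.  48.2] 32.4 z98 0.0167 mean [0.442  0.1958 0.013 ]
n 1232 rect [439.9 193.8] [47.  47.2] 84.4 z98 0.0161 mean [0.4407 0.1928 0.0139]
35.075
```

View pics/s2.png

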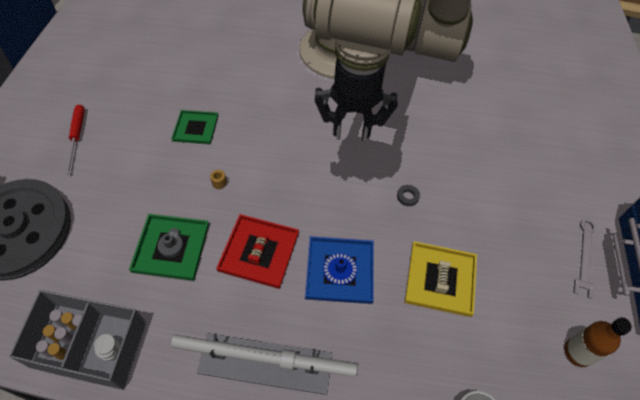

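View pics/w15.png

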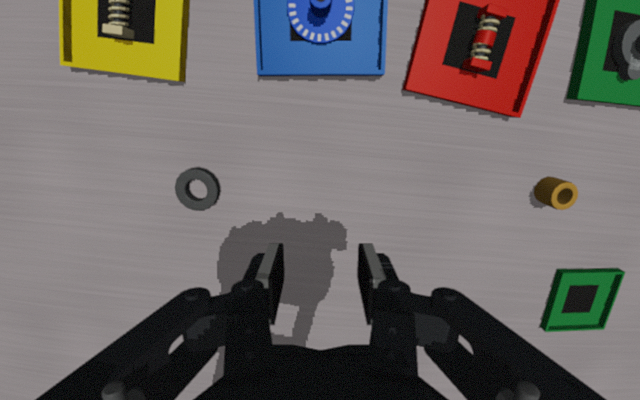

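The scene view shows all four parts flat in their own trays: cam (171,243), red spring (259,250), disc (341,268) and zinc spring (443,278). Bush and collar are where they were, and the arm is clear. I hand in.

```bash
python3 -c "
from rig import order
print(order.close_job())"
```

```text
the job is handed in; nothing more can be done
None
```

I sorted all four parts in the order asked and handed the job in at about 35 s of the 102 s allowed. No verdict is reported.

- **Order and trays:** the red-marked spring went to the red tray and the zinc spring to the yellow tray. The cam went boss up into the larger green tray, and the disc hub up into the blue tray.
- **Set-down:** I lowered each part until it touched the tray floor, at about 3 to 6 N, before letting go.
- **Last checks:** after the disc was placed, the scene camera put every part within about 3 mm of its tray's middle. The height readings were right for parts lying flat. The bush and collar measured within 1 mm of where they started, and the gripper was empty and clear.
- **Disagreements:** the cameras differ by 2 to 3 mm, as the calibration allows. In the last wrist picture the cam, disc and zinc spring were partly cut off, so I didn't use its figures for those.
- **Refused call:** one early pair of moves was rejected for missing keys, and nothing moved.

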